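# Put the ring gauges away in their locked case

## Robot

A 6-joint arm with a two-finger parallel gripper is mounted at the origin on the work surface. World frame = base frame: x ahead of the robot, y to its left, z up, the work surface at z = 0. Lengths are in m, angles in rad, forces in N, time in s.
With the tool pointing down it reaches from about 0.35 to 0.975 m from the base axis. Payload 4.9 kg.
Tool frame: the origin (TCP) lies at the very end of the fingers, on their centre line; the grasp point (between the pads) lies 19 mm behind it; z points along the fingers, y is the line along which they close (so a half turn about z gives the same grasp; the last joint's range is limited). The gripper opens to 85 mm and grips with 20 to 120 N. Pads are 22 mm wide; open, the fingers measure 114 mm over their backs; the gripper's body (76 mm by 85 mm) begins 54 mm behind the grasp point. The pads swing forward as they close: fully open they stand 13 mm farther back than shut.
Start: joints at [-1.468, 0.053, 1.613, -0, 1.476, -0.119], TCP at [0.137, -0.61, 0.231] pointing down, gripper open.
Joint ranges: [-3.01, 3.01], [-1.01, 2.22], [0.06, 2.58], [-1.02, 4.17], [0.09, 2.62], [-3.14, 3.14]. Speed limits (rad/s): [2.57, 2.57, 3.14, 3.14, 3.14, 3.14].

## Interface

Orientations are given as [roll, pitch, yaw] about the fixed x, y, z axes, in that order (R = Rz(yaw) Ry(pitch) Rx(roll)).
In Python, from cell import arm gives the robot as it stands.
- The arm moves only by the tool carry_out, never from a script. Its argument "commands" is a list of rows, each an object with "hand": the closure, from 0 (fully open) to 1 (shut); "travel": the shift along the tool's x, y, z as a fraction of full scale, a list of three; "twist": the turn, a rotation vector about the tool's x, y, z as a fraction of full scale, a list of three. In form: [{"hand": hand, "travel": [dx, dy, dz], "twist": [rx, ry, rz]}, ...]. A call has 1 to 5 rows; each row shifts and turns the commanded pose from where the row before left it, along the tool's axes as they then stand; what a row does not reach is not made up. Full scale, the value 1, is 100 mm for a shift and 360 degrees for a turn. A row lasts 1/8 s, in which the tool goes at most 62.5 mm and 10.7 degrees, less where a joint would pass 70% of its speed; a pose out of reach is approached as far as the arm can. A call with a number of a shift or a turn outside -1 to 1 is refused whole. A call with a gripper value outside its range is refused whole. The fingers move at their own pace and stop on an object; "newtons" is the grip in N (left out, the last holds). Time passes only in rows, so rows that do not move let the fingers close. It gives the time, the measured TCP pose, the force, the opening and the grip force at its end, in the units of the state.
- arm.read_state(): the state, without advancing time (a new reading comes with each control period).
- arm.camera(name): name is "scene" or "top" or "wrist"; returns the picture (480x640x3 uint8, blue, green, red); there is no depth.
- arm.get_calibration(name): a dict with "fov_y" (degrees; the focal length in pixels is half the picture's height over the tangent of half this angle, whatever the lens; pixels are square), "cx", "cy" (the principal point, pixels), "extrinsics" (4x4, takes a point from camera to world coordinates); the wrist camera has in their place "T_tool_cam" (4x4, takes a point from camera to tool coordinates, whose origin is the TCP and whose axes are the flange's). Camera axes: x right, y up, looking along -z (the intrinsics and any distortion apply to the point x, -y, -z); pixel columns grow to the right and rows downward; lengths in m; the calibration is good to about 2 mm. A picture is of the moment at which its call begins: read the wrist's pose just before it. get_calibration takes no time and is no camera call.
- arm.job_done(): hands the job in; it is judged then, once.
The state is a dict: "clock": time; "joint_positions": joint angles; "joint_vel": joint speeds; "tau": joint torques, N m; "tcp_pos": TCP position; "tool_rot": TCP orientation; "wrist_force": force on the tool from outside, world axes, zero at the start; "wrist_torque": the same for the moment, N m; "grip_width": finger opening in m; "grip_force": force on a finger pad.
Only numpy, scipy, OpenCV 4.12 (cv2) and the standard library are available. Lean on these libraries where they do the work, as an engineer would, in place of code of your own. Each camera call takes 0.05 s, during which the arm holds its last target. There are 200 camera calls.

## Task

Unlock the gauge case by turning its dial clockwise to the red dot, then anticlockwise to the blue dot, then clockwise to the green dot, pausing a moment at each, and slide the cover fully open. Thread every ring gauge lying on the bench down the stepped post, largest first, so that each sits flat and fully home on the step of its own colour; then slide the cover shut until its orange tab clicks past the ledge. Finally lock the case by turning the dial back to the blue dot, and leave the bottles and the jug where they are.

Things in the scene. Friction and masses are not known exactly. Their poses are not given: they have to be found in the camera images.
- case: Grey gauge case, 380 x 168 mm (its y, x), fixed, yawed up to 0.25 rad. Origin on the bench under the stepped post's axis, the middle of the ring compartment (inside x, y -72 to 72 mm, open top, walls 60 mm high; rails along both long sides, 71 mm high). Its -y part (y -75 to -235 mm) is a flat deck 56 mm high for the open cover; y 73 to 145 is the white lock housing, 56 mm high
- cover (a joint): Slide of the white cover plate (142 x 144 x 5 mm, underside 62 mm above the bench), m; 0 = shut (it starts so, latched), grows as the cover moves to the case's -y, stop at 0.132 = fully open. Friction 2 N. Passing the ledge either way (between 0.013 and 0.003) takes 8 to 13 N; below 0.003 it is past the ledge, with the hard stop at 0
- cover_grip (a point): Middle of the blue upright fin on the cover, 50 mm along the case's x, 12 mm thick along the case's y (the direction of sliding), 26 mm high; from 67 to 93 mm above the bench. This point is 80 mm above the bench and lies over the post when the cover is shut. Axes as the case's
- tab (a joint): Bend in rad of the orange springy tab at the cover's -y edge; 0 = relaxed, about 0.09 when its nose rides on top of the ledge. With the cover shut and clicked it is back at 0
- tab_nose (a point): Nose under the free end of the orange tab (24 mm wide, 36 mm long, sticking out from the cover's -y edge at the middle). The ledge is a 6 mm round orange ridge, 44 mm long, across the deck, 108 mm from the post axis towards the case's -y; when shut, the nose is 100 mm from the post axis, i.e. 8 mm past the ledge
- dial (a joint): Angle in rad of the lock dial, clockwise seen from above positive. 0: its white pointer line points along the case's +y, at the green dot (the middle of the three dots); +0.7: at the red dot (towards the case's +x); -0.7: at the blue dot (towards the case's -x). It starts between -0.45 and 0.45, stops at +-1.1, stays where it is left (friction 0.04 N m)
- dial_grip (a point): Point on the vertical dial axis, 107 mm from the post axis towards the case's +y, 76 mm above the bench, in the middle of the dial's bar grip: 12 mm thick, 40 mm long (along the pointer), from 62 to 86 mm above the bench, on a steel disc 48 mm wide. Turns with the dial; its y axis is the direction of the pointer
- ring_blue: Ring gauge, anodised blue, 62 mm outside, 45.4 mm bore, 10 mm thick, 90 g before variation; may be absent (some starts have only two or three rings). Origin at its middle (half its thickness up), z axis along the bore. Starts flat on the bench to the right of the case. Belongs on the blue step (43 mm), resting on the shoulder below it
- seat_blue (a point): Where the origin of the blue ring lies when fully home: on the post axis, 17 mm above the bench, whether or not other rings are present; the ring's underside then rests on a shoulder at 12 mm. The blue step is 43 mm in diameter, 11 mm high, top edge chamfered; the post narrows upwards blue, gold, red, green and ends 57 mm above the bench
- ring_gold: Ring gauge, anodised gold, 54 mm outside, 35.4 mm bore, 10 mm thick, 75 g before variation; may be absent (some starts have only two or three rings). Origin at its middle (half its thickness up), z axis along the bore. Starts flat on the bench to the right of the case. Belongs on the gold step (33 mm), resting on the shoulder below it
- seat_gold (a point): Where the origin of the gold ring lies when fully home: on the post axis, 28 mm above the bench, whether or not other rings are present; the ring's underside then rests on a shoulder at 23 mm. The gold step is 33 mm in diameter, 11 mm high, top edge chamfered; the post narrows upwards blue, gold, red, green and ends 57 mm above the bench
- ring_red: Ring gauge, anodised red, 45 mm outside, 25.4 mm bore, 10 mm thick, 60 g before variation; may be absent (some starts have only two or three rings). Origin at its middle (half its thickness up), z axis along the bore. Starts flat on the bench to the right of the case. Belongs on the red step (23 mm), resting on the shoulder below it
- seat_red (a point): Where the origin of the red ring lies when fully home: on the post axis, 39 mm above the bench, whether or not other rings are present; the ring's underside then rests on a shoulder at 34 mm. The red step is 23 mm in diameter, 11 mm high, top edge chamfered; the post narrows upwards blue, gold, red, green and ends 57 mm above the bench
- ring_green: Ring gauge, anodised green, 36 mm outside, 16.4 mm bore, 10 mm thick, 45 g before variation; may be absent (some starts have only two or three rings). Origin at its middle (half its thickness up), z axis along the bore. Starts flat on the bench to the right of the case. Belongs on the green step (14 mm), resting on the shoulder below it
- seat_green (a point): Where the origin of the green ring lies when fully home: on the post axis, 50 mm above the bench, whether or not other rings are present; the ring's underside then rests on a shoulder at 45 mm. The green step is 14 mm in diameter, 12 mm high, top edge chamfered; the post narrows upwards blue, gold, red, green and ends 57 mm above the bench
- dropper_bottle: Amber glass dropper bottle, 36 mm wide, 85 mm high; bystander beyond the case. Origin at the centre of its underside
- wash_bottle: Blue wash bottle, 68 mm wide, 160 mm high; bystander left of the case. Origin at the centre of its underside
- steel_jug: Steel jug, 84 mm wide, 95 mm high; bystander beyond the rings. Origin at the centre of its underside
Not all that is in view belongs to the job. What is shaped like the ring_red but white is not meant.

How it is judged:
On the way, in this order (a step that is already met when the one before it is completed fails the run):
1. the dial has been turned clockwise to the red dot (value of joint dial between 0.58 and 0.82 rad), for 0.2 s.
2. then anticlockwise to the blue dot (value of joint dial between -0.82 and -0.58 rad), for 0.2 s.
3. then clockwise to the green dot (value of joint dial between -0.12 and 0.12 rad), for 0.2 s.
4. then the cover is slid open (value of joint cover above 0.12 m), for 0.2 s.
5. then every ring gauge present is home on its own step, with the cover still open (horizontal distance between ring_blue and seat_blue below 0.004 m and z of ring_blue in the frame of seat_blue between -0.003 and 0.003 m and angle between the z axis of ring_blue and the z axis of seat_blue, either way round below 0.1 rad and horizontal distance between ring_gold and seat_gold below 0.004 m and z of ring_gold in the frame of seat_gold between -0.003 and 0.003 m and angle between the z axis of ring_gold and the z axis of seat_gold, either way round below 0.1 rad and horizontal distance between ring_red and seat_red below 0.004 m and z of ring_red in the frame of seat_red between -0.003 and 0.003 m and angle between the z axis of ring_red and the z axis of seat_red, either way round below 0.1 rad and horizontal distance between ring_green and seat_green below 0.004 m and z of ring_green in the frame of seat_green between -0.003 and 0.003 m and angle between the z axis of ring_green and the z axis of seat_green, either way round below 0.1 rad and value of joint cover above 0.1 m), for 0.3 s.
6. then the cover is slid shut until the tab has clicked past the ledge (value of joint cover below 0.0045 m and value of joint tab below 0.03 rad), for 0.3 s.
7. then the dial is turned back to the blue dot (all of step 2), for 0.2 s.
At the end, for the whole second after the job is handed in: Every ring gauge present lies flat on its own step (its middle within 4 mm sideways and 3 mm in height of its seat), the cover is shut to within 4.5 mm with the tab relaxed past the ledge (bend below 0.03 rad), the dial is within 0.12 rad of the blue dot, and all is at rest (all of step 6 and all of step 7 and horizontal distance between ring_blue and seat_blue below 0.004 m and z of ring_blue in the frame of seat_blue between -0.003 and 0.003 m and angle between the z axis of ring_blue and the z axis of seat_blue, either way round below 0.1 rad and horizontal distance between ring_gold and seat_gold below 0.004 m and z of ring_gold in the frame of seat_gold between -0.003 and 0.003 m and angle between the z axis of ring_gold and the z axis of seat_gold, either way round below 0.1 rad and horizontal distance between ring_red and seat_red below 0.004 m and z of ring_red in the frame of seat_red between -0.003 and 0.003 m and angle between the z axis of ring_red and the z axis of seat_red, either way round below 0.1 rad and horizontal distance between ring_green and seat_green below 0.004 m and z of ring_green in the frame of seat_green between -0.003 and 0.003 m and angle between the z axis of ring_green and the z axis of seat_green, either way round below 0.1 rad and linear speed of each of ring_blue, ring_gold, ring_red, ring_green below 0.02 m/s); the robot touches nothing.
It fails at once if the dropper bottle is knocked over or shifted by more than 30 mm (distance of dropper_bottle from where it was at the start of the episode above 0.03 m or angle between dropper_bottle's own z axis and vertical above 0.5 rad).
It fails at once if the wash bottle is knocked over or shifted by more than 30 mm (distance of wash_bottle from where it was at the start of the episode above 0.03 m or angle between wash_bottle's own z axis and vertical above 0.5 rad).
It fails at once if the steel jug is knocked over or shifted by more than 30 mm (distance of steel_jug from where it was at the start of the episode above 0.03 m or angle between steel_jug's own z axis and vertical above 0.5 rad).
Of ring_blue, ring_gold, ring_red, ring_green only 2 to 4 are there at a start; the rules pass over those that are not, and their reading is None.
At some moment in a run one of ring_blue, ring_gold, ring_red, ring_green may be knocked a few centimetres aside while the robot is not near it.
It also fails if it takes over 210 s, if anything falls off the work surface, if the arm or the gripper's body presses on something with over 40 N, if the wrist force passes 120 N, or if a joint passes its speed limit or range.

## Working session

There is one attempt and no reset: what is moved stays moved. The work goes in short steps, Python scripts to look and compute and a tool call to move; the robot and the scene stay as the last step left them, time stands still between calls to the robot, and variables do not carry over. Pictures are saved under pics/ and viewed, at most 14 in all, crops included, and the job is handed in when it is done.

Besides the shell and the picture viewer there is one more tool, called after "Call:" as a command line: name --argument value ..., lists and objects as JSON in quotes. carry_out: Moves the arm, as the interface text tells. Its arguments: {"type":"object","properties":{"commands":{"type":"array"},"newtons":{"type":"number"}},"required":["commands"]}

```bash
mkdir -p pics; ls; python3 - <<'E'
from cell import arm
import cv2
for n in("scene","top"):
    cv2.imwrite(f"pics/{n}0.png",arm.camera(n)); c=arm.get_calibration(n); print(n,c)
print(arm.get_calibration("wrist")); print(arm.read_state())
E
```

```text
pics
scene {'fov_y': 42.64992055699678, 'cx': 321.7069294429278, 'cy': 250.51356194306442, 'extrinsics': array([[-0.54358256, -0.44051294,  0.71446928,  1.4954843 ],
       [ 0.83921921, -0.30058821,  0.45316425,  0.6068144 ],
       [ 0.01513632,  0.84592853,  0.53308143,  0.76532624],
       [ 0.        ,  0.        ,  0.        ,  1.        ]])}
top {'fov_y': 51.812104617789885, 'cx': 315.17480142539284, 'cy': 243.47650734325288, 'extrinsics': array([[ 0.01347335,  0.99875206, -0.04809151,  0.51428912],
       [-0.99990614,  0.01357732,  0.00183581,  0.06227191],
       [ 0.00248647,  0.04806227,  0.99884125,  1.07196712],
       [ 0.        ,  0.        ,  0.        ,  1.        ]])}
{'fov_y': 68.96472153868555, 'cx': 319.27582268373965, 'cy': 239.772674434168, 'T_tool_cam': array([[-1.83275515e-04,  9.48456572e-01,  3.16907081e-01,
         8.17469853e-02],
       [ 9.99999795e-01,  3.68364409e-04, -5.24135232e-04,
        -3.49560786e-07],
       [-6.13856795e-04,  3.16906920e-01, -9.48456444e-01,
        -1.42360493e-01],
       [ 0.00000000e+00,  0.00000000e+00,  0.00000000e+00,
         1.00000000e+00]])}
{'clock': 0.1, 'joint_positions': array([-1.46801442e+00,  5.32820019e-02,  1.61416393e+00, -4.17080611e-06,
        1.47601250e+00, -1.19000342e-01]), 'joint_vel': array([ 0.00051707, -0.00230517, -0.00176941, -0.0006027 , -0.00053104,
       -0.00156994]), 'tau': array([-3.40662182e-04, -3.94900775e+01, -3.71365070e+01, -1.38782966e-04,
        3.89389606e-03,  2.02199874e-05]), 'tcp_pos': array([ 0.13742051, -0.60912097,  0.23018712]), 'tool_rot': array([-3.13973958e+00, -2.17382554e-04,  2.21782446e-01]), 'wrist_force': array([ 0.26166187, -0.72918567, -0.27787765]), 'wrist_torque': array([-0.02273493, -0.0178624 ,  0.01682582]), 'grip_force': 0.0, 'grip_width': 0.08527958070556375}
```

View pics/top0.png

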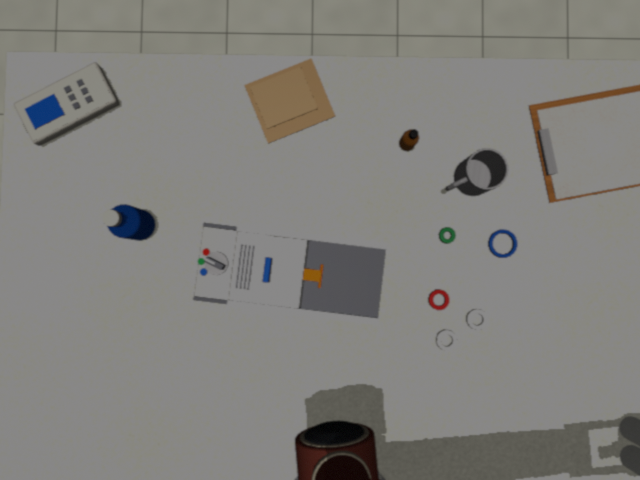

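View pics/scene0.png

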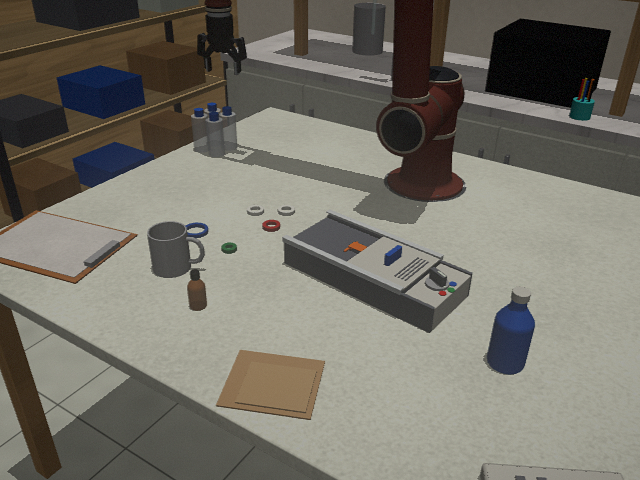

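```bash
cat > h.py <<'E'
from cell import arm
import numpy as np, cv2
from scipy.spatial.transform import Rotation as Ro
def tool():
    s=arm.read_state(); T=np.eye(4); T[:3,:3]=Ro.from_euler('xyz',s['tool_rot']).as_matrix(); T[:3,3]=s['tcp_pos']; return T
def cam(n,T=None):
    c=arm.get_calibration(n); E=c['extrinsics'] if n!='wrist' else (tool() if T is None else T)@c['T_tool_cam']
    return 240/np.tan(np.radians(c['fov_y']/2)),c['cx'],c['cy'],E
def px2w(n,u,v,z,T=None):
    f,cx,cy,E=cam(n,T); d=E[:3,:3]@np.array([(u-cx)/f,-(v-cy)/f,-1]); o=E[:3,3]
    return (o+d*(z-o[2])/d[2])[:2]
def w2px(n,p,T=None):
    f,cx,cy,E=cam(n,T); q=E[:3,:3].T@(np.array(p)-E[:3,3]); return cx+f*q[0]/-q[2], cy-f*q[1]/-q[2]
def rel(p,yaw=None):
    """fractions for travel to reach world p, and twist z to reach yaw (tool down), mod pi"""
    T=tool(); s=arm.read_state(); d=T[:3,:3].T@(np.array(p)-T[:3,3]); r=''
    if yaw is not None:
        e=(yaw-s['tool_rot'][2]+np.pi/2)%np.pi-np.pi/2; r=f'twist z frac {-e/2/np.pi:.4f} (yaw err {e:.3f})'
    print('travel',np.round(d*10,3),r,'tcp',s['tcp_pos'].round(4),'rot',s['tool_rot'].round(3),'t',round(s['clock'],2))
def crop(img,x0,y0,x1,y1,k,name):
    cv2.imwrite(name,cv2.resize(img[y0:y1,x0:x1],None,fx=k,fy=k,interpolation=cv2.INTER_CUBIC))
E
python3 - <<'E'
from h import *
im=cv2.imread('pics/top0.png')
a=cv2.resize(im[215:325,185:395],None,fx=3.8,fy=3.8,interpolation=2); b=cv2.resize(im[220:320,420:530],None,fx=3.0,fy=3.0,interpolation=2)
crop(im,185,215,395,325,3.8,'pics/case.png')
hsv=cv2.cvtColor(im,cv2.COLOR_BGR2HSV)
def blob(box,lo,hi):
    x0,y0,x1,y1=box; m=cv2.inRange(hsv[y0:y1,x0:x1],lo,hi); c=cv2.findNonZero(m)
    (u,v),r=cv2.minEnclosingCircle(c); b=cv2.minAreaRect(c); return u+x0,v+y0,r,len(c),b
for n,box,lo,hi in[('blue',(480,222,530,265),(100,80,30),(130,255,255)),('green',(430,222,462,250),(50,80,30),(90,255,255)),('red',(420,285,455,315),(170,80,40),(180,255,255)),
 ]:
    r=blob(box,lo,hi); print(n,np.round(r[:4],1),px2w('top',r[0],r[1],.010).round(4))
r=blob((255,250,280,290),(100,100,30),(130,255,255)); print('fin',r,px2w('top',r[0],r[1],.093))
E
```

```text
blue [502.5 243.1  14.1 271. ] [ 0.5717 -0.343 ]
green [446.7 234.9   7.6 132. ] [ 0.5878 -0.2227]Traceback (most recent call last):
  File "<stdin>", line 11, in <module>
  File "<stdin>", line 8, in blob
cv2.error: OpenCV(4.12.0) /io/opencv/modules/imgproc/src/shapedescr.cpp:201: error: (-215:Assertion failed) count >= 0 && (depth == CV_32F || depth == CV_32S) in function 'minEnclosingCircle'
```

View pics/case.png

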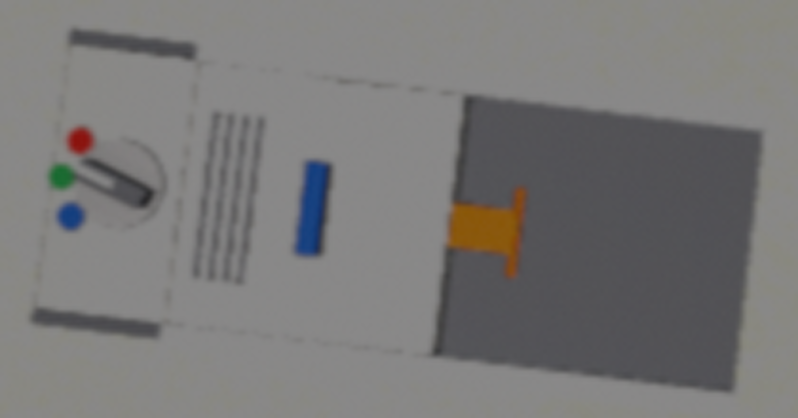

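```bash
python3 - <<'E'
from h import *
P=lambda a,b,z: px2w('top',185+(a+.5)/3.8-.5,215+(b+.5)/3.8-.5,z)
for n,a,b,z in [('fin',313,208,.093),('green',61,176,.056),('red',81,140,.056),('blue',71,216,.056),('ledge',515,232,.059),('dk1',762,131,.06),('dk2',733,391,.06),('disc',128,184,.062),('barA',150,199,.086),('barB',84,163,.086)]:
    print(n,P(a,b,z).round(4))
g=P(61,176,.056);l=P(515,232,.059);d=g-l; print('yaw',np.arctan2(-d[0],d[1]))
r=P(81,140,.056);b=P(71,216,.056)
im=cv2.imread('pics/top0.png');hsv=cv2.cvtColor(im,cv2.COLOR_BGR2HSV)
m=cv2.inRange(hsv[285:315,420:455],(0,90,40),(10,255,255)); c=cv2.findNonZero(m);(u,v),rr=cv2.minEnclosingCircle(c);print('red',u+420,v+285,rr,px2w('top',u+420,v+285,.01))
d=P(84,163,.086)-P(150,199,.086);print('ptr yaw',np.arctan2(-d[0],d[1]))
# corners of fin
f=[P(306,160,.093),P(331,163,.093),P(296,253,.093),P(321,256,.093)];print(np.round(f,4))
d=f[0]-f[2];print(np.arctan2(d[1],d[0]))
E
```

```text
fin [0.5089 0.1551]
green [0.5241 0.295 ]
red [0.5437 0.2847]
blue [0.5026 0.2891]
ledge [0.4972 0.0493]
dk1 [ 0.5534 -0.0832]
dk2 [ 0.4138 -0.0686]
disc [0.5202 0.2576]
barA [0.5124 0.2412]
barB [0.5308 0.2763]
yaw -0.108873751941166
red 438.5 299.5 10.12432861328125 [ 0.44891765 -0.2053529 ]
ptr yaw -0.48356671620669506
[[0.5338 0.1592]
 [0.5324 0.1461]
 [0.4854 0.1635]
 [0.484  0.1505]]
-0.0888181442444976
```

Call:
carry_out --commands '[{"hand": 0,"travel": [0.52,-0.325,0],"twist": [0,0,0]},{"hand": 0,"travel": [0.52,-0.325,0],"twist": [0,0,0]},{"hand": 0,"travel": [0.52,-0.325,0],"twist": [0,0,0]},{"hand": 0,"travel": [0.52,-0.325,0],"twist": [0,0,0]},{"hand": 0,"travel": [0.52,-0.325,0],"twist": [0,0,0]}]' --newtons 40

```text
clock: 0.72
tcp_pos: [0.3563, -0.3922, 0.2309]
tool_rot: [-3.141, 0.0, 0.221]
wrist_force: [0.1, -0.7, 0.2]
grip_width: 0.0856
grip_force: 0.0
```

Call:
carry_out --commands '[{"hand": 0,"travel": [0.265,-0.525,0],"twist": [0,0,0]},{"hand": 0,"travel": [0.265,-0.525,0],"twist": [0,0,0]},{"hand": 0,"travel": [0.265,-0.525,0],"twist": [0,0,0]},{"hand": 0,"travel": [0.265,-0.525,0],"twist": [0,0,0]},{"hand": 0,"travel": [0.265,-0.525,0],"twist": [0,0,0]}]'

```text
clock: 1.35
tcp_pos: [0.4268, -0.1068, 0.231]
tool_rot: [-3.142, -0.0, 0.221]
wrist_force: [1.3, -0.2, 0.1]
grip_width: 0.0853
grip_force: 0.0
```

Call:
carry_out --commands '[{"hand": 0,"travel": [0.265,-0.525,0],"twist": [0,0,0]},{"hand": 0,"travel": [0.265,-0.525,0],"twist": [0,0,0]},{"hand": 0,"travel": [0.265,-0.525,0],"twist": [0,0,0]},{"hand": 0,"travel": [0,0,0],"twist": [0,0,0]}]'

```text
clock: 1.85
tcp_pos: [0.4696, 0.0658, 0.2308]
tool_rot: [-3.141, 0.001, 0.228]
wrist_force: [0.0, -0.4, 0.5]
grip_width: 0.0854
grip_force: 0.0
```

```bash
python3 - <<'E'
from h import *
T=tool(); cv2.imwrite('pics/w1.png',arm.camera('wrist')); np.save('T1.npy',T)
rel([.5215,.2600,.20],1.087); print(arm.read_state()['joint_positions'].round(3))
E
```

```text
travel [ 0.947 -1.793  0.306] twist z frac -0.1371 (yaw err 0.861) tcp [0.4694 0.064  0.2307] rot [-3.142e+00  1.000e-03  2.260e-01] t 1.9
[-0.022 -0.321  1.953 -0.     1.512  1.323]
```

View pics/w1.png

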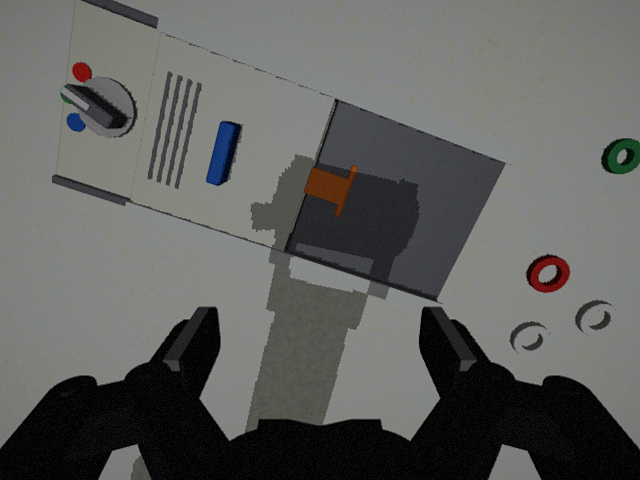

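```bash
python3 - <<'E'
from h import *
T=np.load('T1.npy')
P=lambda u,v,z:px2w('wrist',u,v,z,T)
for n,u,v,z in [('fin',220,153,.093),('red',82,72,.056),('blue',76,122,.056),('disc',108,107,.060),('ledge',347,190,.059),('barA',63,92,.086),('barB',116,122,.086),('dk1',505,163,.06),('dk2',438,301,.06),('redring',547,273,.01),('green',622,156,.01)]: print(n,P(u,v,z).round(4))
crop(cv2.imread('pics/w1.png'),40,40,260,220,3.6,'pics/w1c.png')
E
```

```text
fin [0.5099 0.1547]
red [0.5437 0.2838]
blue [0.5025 0.2882]
disc [0.5214 0.2597]
ledge [0.4987 0.0468]
barA [0.5268 0.2788]
barB [0.514  0.2386]
dk1 [ 0.5535 -0.0825]
dk2 [ 0.411  -0.0701]
redring [ 0.4505 -0.2032]
green [ 0.5875 -0.2219]
```

View pics/w1c.png

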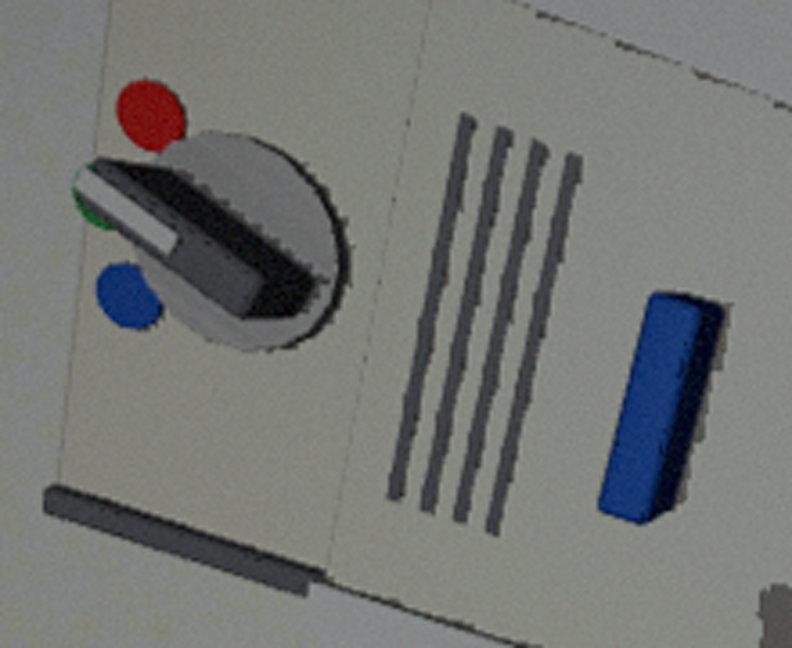

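```bash
python3 - <<'E'
from h import *
T=np.load('T1.npy')
P=lambda a,b,z:px2w('wrist',40+(a+.5)/3.6-.5,40+(b+.5)/3.6-.5,z,T)
A=P(85,170,.086);B=P(253,295,.086);d=A-B;print(A,B,(A+B)/2,np.linalg.norm(d),np.arctan2(-d[0],d[1]))
for n,a,b in(('f1',655,293),('f2',705,300),('f3',640,520),('f4',600,507)):print(n,P(a,b,.093))
print((P(655,293,.093)+P(705,300,.093)+P(640,520,.093)+P(600,507,.093))/4)
print('slot line',(lambda d:np.arctan2(d[1],d[0]))(P(468,115,.067)-P(395,498,.067)))
E
```

```text
[0.53055153 0.27859049] [0.51324742 0.24322221] [0.52189948 0.26090635] 0.039374450779316054 -0.45501476360811755
f1 [0.53370524 0.15680566]
f2 [0.53470218 0.14632577]
f3 [0.48531958 0.15337234]
f4 [0.48618615 0.1624226 ]
[0.50997829 0.15473159]
slot line -0.10493356999249619
```

Call:
carry_out --commands '[{"hand": 0,"travel": [0.236,-0.451,0],"twist": [0,0,0]},{"hand": 0,"travel": [0.236,-0.451,0],"twist": [0,0,0]},{"hand": 0,"travel": [0.236,-0.451,0],"twist": [0,0,0]},{"hand": 0,"travel": [0.236,-0.451,0],"twist": [0,0,0]}]'

```text
clock: 2.4
tcp_pos: [0.5229, 0.259, 0.2311]
tool_rot: [3.141, 0.0, 0.219]
wrist_force: [0.9, -0.6, 0.1]
grip_width: 0.0854
grip_force: 0.0
```

Call:
carry_out --commands '[{"hand": 0.3,"travel": [0,0,0.15],"twist": [0,0,-0.0282]},{"hand": 0.3,"travel": [0,0,0.15],"twist": [0,0,-0.0282]},{"hand": 0.3,"travel": [0,0,0.1],"twist": [0,0,-0.0282]},{"hand": 0.3,"travel": [0,0,0.1],"twist": [0,0,-0.0282]},{"hand": 0.3,"travel": [0,0,0],"twist": [0,0,-0.0282]}]'

```text
clock: 3.02
tcp_pos: [0.5219, 0.257, 0.1796]
tool_rot: [-3.14, 0.002, 1.111]
wrist_force: [0.5, 0.2, 0.6]
grip_width: 0.0594
grip_force: 0.0
```

Call:
carry_out --commands '[{"hand": 0.3,"travel": [0,0,0],"twist": [0,0,0]},{"hand": 0.3,"travel": [0,0,0],"twist": [0,0,0]}]'

```text
clock: 3.28
tcp_pos: [0.5225, 0.2583, 0.1814]
tool_rot: [3.141, -0.0, 1.104]
wrist_force: [-0.1, 0.1, -1.0]
grip_width: 0.0599
grip_force: 0.0
```

```bash
python3 - <<'E'
from h import *
rel([.5212,.2611,.068],1.111); im=arm.camera('wrist'); cv2.imwrite('pics/w2.png',im)
E
```

```text
travel [ 0.019 -0.025  1.134] twist z frac -0.0011 (yaw err 0.007) tcp [0.5225 0.2583 0.1814] rot [ 3.141 -0.     1.104] t 3.27
```

View pics/w2.png

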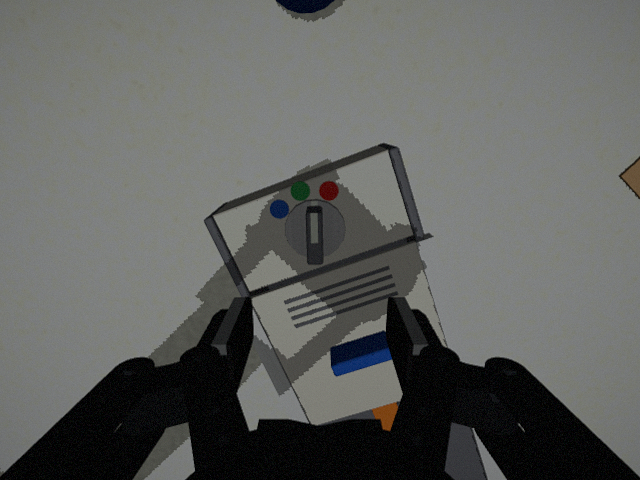

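Call:
carry_out --commands '[{"hand": 0.3,"travel": [0.02,-0.025,0.5],"twist": [0,0,0]},{"hand": 0.3,"travel": [0,0,0.5],"twist": [0,0,0]},{"hand": 0.3,"travel": [0,0,0.13],"twist": [0,0,0]},{"hand": 0.3,"travel": [0,0,0],"twist": [0,0,0]}]'

```text
clock: 3.82
tcp_pos: [0.5208, 0.2619, 0.0683]
tool_rot: [-3.141, 0.001, 1.107]
wrist_force: [0.3, 0.8, 0.5]
grip_width: 0.0595
grip_force: 0.0
```

Call:
carry_out --commands '[{"hand": 1,"travel": [0,0,0],"twist": [0,0,0]},{"hand": 1,"travel": [0,0,0],"twist": [0,0,0]},{"hand": 1,"travel": [0,0,0],"twist": [0,0,0]},{"hand": 1,"travel": [0,0,0],"twist": [0,0,0]}]'

```text
clock: 4.32
tcp_pos: [0.521, 0.2631, 0.0704]
tool_rot: [-3.141, -0.002, 1.108]
wrist_force: [-4.3, 0.9, 6.2]
grip_width: 0.0111
grip_force: 41.0
```

Call:
carry_out --commands '[{"hand": 1,"travel": [0,0,0],"twist": [0,0,0.02]},{"hand": 1,"travel": [0,0,0],"twist": [0,0,0.0205]},{"hand": 1,"travel": [0,0,0],"twist": [0,0,0.014]},{"hand": 1,"travel": [0,0,0],"twist": [0,0,0]},{"hand": 1,"travel": [0,0,0],"twist": [0,0,0]}]'

```text
clock: 4.95
tcp_pos: [0.5213, 0.2628, 0.0704]
tool_rot: [-3.141, -0.002, 0.765]
wrist_force: [-2.9, 0.8, 5.7]
grip_width: 0.0109
grip_force: 41.0
```

Call:
carry_out --commands '[{"hand": 1,"travel": [0,0,0],"twist": [0,0,0]},{"hand": 1,"travel": [0,0,0],"twist": [0,0,0]}]'

```text
clock: 5.2
tcp_pos: [0.5213, 0.2628, 0.0704]
tool_rot: [-3.141, -0.002, 0.765]
wrist_force: [-2.4, 0.1, 5.4]
grip_width: 0.0107
grip_force: 41.0
```

Call:
carry_out --commands '[{"hand": 1,"travel": [0,0,0],"twist": [0,0,-0.0279]},{"hand": 1,"travel": [0,0,0],"twist": [0,0,-0.0279]},{"hand": 1,"travel": [0,0,0],"twist": [0,0,-0.0279]},{"hand": 1,"travel": [0,0,0],"twist": [0,0,-0.0279]}]'

```text
clock: 5.7
tcp_pos: [0.5205, 0.2632, 0.0703]
tool_rot: [-3.14, -0.002, 1.472]
wrist_force: [-6.3, 2.1, 7.1]
grip_width: 0.0111
grip_force: 41.2
```

Call:
carry_out --commands '[{"hand": 1,"travel": [0,0,0],"twist": [0,0,-0.0279]},{"hand": 1,"travel": [0,0,0],"twist": [0,0,-0.0279]},{"hand": 1,"travel": [0,0,0],"twist": [0,0,-0.0279]},{"hand": 1,"travel": [0,0,0],"twist": [0,0,-0.0279]},{"hand": 1,"travel": [0,0,0],"twist": [0,0,0]}]'

```text
clock: 6.32
tcp_pos: [0.5196, 0.263, 0.0703]
tool_rot: [-3.139, -0.003, 2.169]
wrist_force: [-9.1, 0.8, 11.4]
grip_width: 0.0108
grip_force: 41.5
```

Call:
carry_out --commands '[{"hand": 1,"travel": [0,0,0],"twist": [0,0,0]},{"hand": 1,"travel": [0,0,0],"twist": [0,0,0]},{"hand": 1,"travel": [0,0,0],"twist": [0,0,0]}]'

```text
clock: 6.7
tcp_pos: [0.5196, 0.263, 0.0703]
tool_rot: [-3.14, -0.003, 2.168]
wrist_force: [-8.8, 0.7, 9.2]
grip_width: 0.0108
grip_force: 41.5
```

Blue done; now back to green (−0.7 rad yaw), then release and rise.

Call:
carry_out --commands '[{"hand": 1,"travel": [0,0,0],"twist": [0,0,0.0279]},{"hand": 1,"travel": [0,0,0],"twist": [0,0,0.0279]},{"hand": 1,"travel": [0,0,0],"twist": [0,0,0.0279]},{"hand": 1,"travel": [0,0,0],"twist": [0,0,0.0279]},{"hand": 1,"travel": [0,0,0],"twist": [0,0,0]}]'

```text
clock: 7.32
tcp_pos: [0.5205, 0.2632, 0.0704]
tool_rot: [-3.14, -0.002, 1.466]
wrist_force: [-6.4, 1.1, 7.1]
grip_width: 0.0108
grip_force: 41.2
```

Call:
carry_out --commands '[{"hand": 1,"travel": [0,0,0],"twist": [0,0,0]},{"hand": 1,"travel": [0,0,0],"twist": [0,0,0]},{"hand": 0.3,"travel": [0,0,0],"twist": [0,0,0]},{"hand": 0.3,"travel": [0,0,0],"twist": [0,0,0]},{"hand": 0.3,"travel": [0,0,-0.3],"twist": [0,0,0]}]'

```text
clock: 7.95
tcp_pos: [0.5188, 0.2611, 0.0956]
tool_rot: [-3.136, 0.003, 1.466]
wrist_force: [-0.7, 0.1, 0.6]
grip_width: 0.0594
grip_force: 0.0
```

Call:
carry_out --commands '[{"hand": 0.3,"travel": [0,0,-0.5],"twist": [0,0,0]},{"hand": 0.3,"travel": [0,0,0],"twist": [0,0,0]},{"hand": 0.3,"travel": [0,0,0],"twist": [0,0,0]}]'

```text
clock: 8.32
tcp_pos: [0.5208, 0.2619, 0.148]
tool_rot: [-3.142, 0.0, 1.466]
wrist_force: [-1.1, -0.7, -1.1]
grip_width: 0.0601
grip_force: 0.0
```

```bash
python3 - <<'E'
from h import *
rel([.5098,.1549,.072],-.105+np.pi/2); T=tool(); im=arm.camera('wrist'); cv2.imwrite('pics/w3.png',im); np.save('T3.npy',T)
E
```

```text
travel [-1.075  0.002  0.761] twist z frac 0.0001 (yaw err -0.001) tcp [0.5208 0.2619 0.148 ] rot [-3.142  0.     1.466] t 8.32
```

View pics/w3.png

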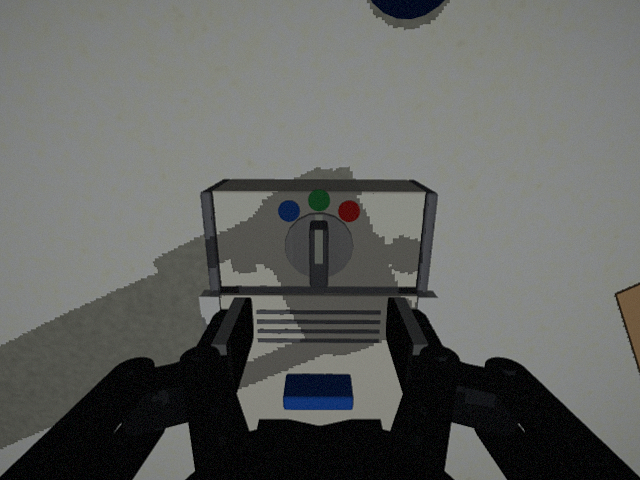

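Call:
carry_out --commands '[{"hand": 1,"travel": [-0.37,0,0],"twist": [0,0,0]},{"hand": 1,"travel": [-0.37,0,0],"twist": [0,0,0]},{"hand": 1,"travel": [0,0,0.35],"twist": [0,0,0]},{"hand": 1,"travel": [0,0,0.38],"twist": [0,0,0]},{"hand": 1,"travel": [0,0,0],"twist": [0,0,0]}]'

```text
clock: 9.0
tcp_pos: [0.5095, 0.1874, 0.0705]
tool_rot: [-3.132, 0.003, 1.466]
wrist_force: [-0.2, 0.7, 0.8]
grip_width: 0.0006
grip_force: 0.0
```

Call:
carry_out --commands '[{"hand": 1,"travel": [-0.1,0,0],"twist": [0,0,0]},{"hand": 1,"travel": [-0.1,0,0],"twist": [0,0,0]},{"hand": 1,"travel": [-0.1,0,0],"twist": [0,0,0]},{"hand": 1,"travel": [-0.1,0,0],"twist": [0,0,0]}]'

```text
clock: 9.5
tcp_pos: [0.5097, 0.1483, 0.0767]
tool_rot: [3.139, -0.001, 1.466]
wrist_force: [0.3, 2.4, 2.0]
grip_width: -0.0
grip_force: 1.2
```

Call:
carry_out --commands '[{"hand": 1,"travel": [-0.25,0,0],"twist": [0,0,0]},{"hand": 1,"travel": [-0.25,0,0],"twist": [0,0,0]},{"hand": 1,"travel": [-0.25,0,0],"twist": [0,0,0]},{"hand": 1,"travel": [-0.2,0,0],"twist": [0,0,0]},{"hand": 1,"travel": [0,0,0],"twist": [0,0,0]}]'

```text
clock: 10.12
tcp_pos: [0.4992, 0.0527, 0.0759]
tool_rot: [3.141, 0.001, 1.464]
wrist_force: [-0.9, 0.8, -0.1]
grip_width: 0.0003
grip_force: 0.0
```

Call:
carry_out --commands '[{"hand": 1,"travel": [-0.05,0,0],"twist": [0,0,0]},{"hand": 1,"travel": [-0.05,0,0],"twist": [0,0,0]},{"hand": 1,"travel": [0,0,0],"twist": [0,0,0]}]'

```text
clock: 10.5
tcp_pos: [0.498, 0.0442, 0.0753]
tool_rot: [3.142, 0.0, 1.467]
wrist_force: [-0.9, 0.3, -1.0]
grip_width: -0.0001
grip_force: 0.1
```

```bash
python3 - <<'E'
from h import *
im=arm.camera('top'); crop(im,185,205,535,345,2.2,'pics/t1.png'); cv2.imwrite('pics/t1f.png',im)
E
```

```text
(no output)
```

View pics/t1.png

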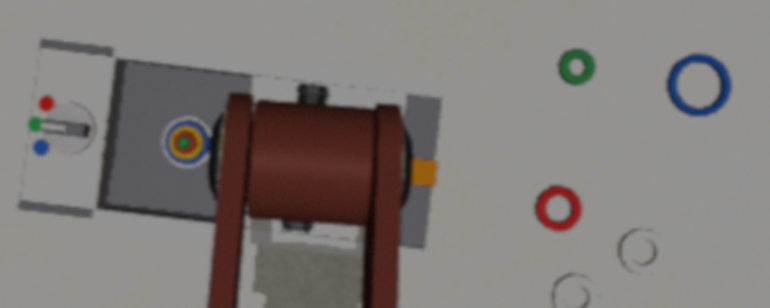

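Call:
carry_out --commands '[{"hand": 1,"travel": [-0.03,0,0],"twist": [0,0,0]},{"hand": 1,"travel": [-0.03,0,0],"twist": [0,0,0]},{"hand": 1,"travel": [0,0,0],"twist": [0,0,0]}]'

```text
clock: 10.92
tcp_pos: [0.4976, 0.0409, 0.0753]
tool_rot: [3.141, -0.007, 1.466]
wrist_force: [2.4, 10.6, 0.4]
grip_width: -0.0
grip_force: 5.8
```

```bash
python3 - <<'E'
from h import *
P=lambda a,b,z: px2w('top',185+(a+.5)/2.2-.5,205+(b+.5)/2.2-.5,z)
print('post',P(184,142,.057)); c=P(248,150,.067); o=np.array([.5098,.1549]); print('edge case y',(c-o)@[.1048,.9945])
im=cv2.imread('pics/t1f.png');hsv=cv2.cvtColor(im,cv2.COLOR_BGR2HSV)
for n,box,rng in[('blue',(480,222,530,265),[(100,80,30),(130,255,255)]),('green',(430,222,462,250),[(50,80,30),(90,255,255)]),('red',(420,285,455,315),[(0,90,40),(10,255,255)])]:
    x0,y0,x1,y1=box;c=cv2.findNonZero(cv2.inRange(hsv[y0:y1,x0:x1],*rng));(u,v),r=cv2.minEnclosingCircle(c);print(n,u+x0,v+y0,px2w('top',u+x0,v+y0,.008))
E
```

```text
post [0.50889267 0.15568491]
edge case y -0.05976158852045432
blue 502.4696960449219 243.1022720336914 [ 0.57181833 -0.34378825]
green 446.6627902984619 234.8720932006836 [ 0.58797143 -0.22328501]
red 438.5 299.5 [ 0.44879453 -0.20585692]
```

Call:
carry_out --commands '[{"hand": 1,"travel": [0.08,0,0],"twist": [0,0,0]},{"hand": 1,"travel": [0,0,-0.55],"twist": [0,0,0]},{"hand": 0,"travel": [0,0,-0.4],"twist": [0,0,0]},{"hand": 0,"travel": [-0.55,0.163,0],"twist": [0,0,0]},{"hand": 0,"travel": [-0.55,0.163,0],"twist": [0,0,0]}]'

```text
clock: 11.55
tcp_pos: [0.5198, -0.0678, 0.1714]
tool_rot: [3.14, 0.002, 1.469]
wrist_force: [1.1, 0.3, -0.8]
grip_width: 0.0549
grip_force: 0.0
```

Call:
carry_out --commands '[{"hand": 0,"travel": [-0.55,0.163,0],"twist": [0,0,0]},{"hand": 0,"travel": [-0.55,0.163,0],"twist": [0,0,0]},{"hand": 0,"travel": [-0.55,0.163,0],"twist": [0,0,0]},{"hand": 0,"travel": [-0.55,0.163,0],"twist": [0,0,0]},{"hand": 0,"travel": [-0.53,0.163,0],"twist": [0,0,0]}]'

```text
clock: 12.18
tcp_pos: [0.5717, -0.3488, 0.1699]
tool_rot: [-3.141, 0.001, 1.466]
wrist_force: [0.6, -0.0, 0.8]
grip_width: 0.0855
grip_force: 0.0
```

Call:
carry_out --commands '[{"hand": 0,"travel": [0,0,0],"twist": [0,0,0]},{"hand": 0,"travel": [0,0,0],"twist": [0,0,0]},{"hand": 0,"travel": [0,0,0],"twist": [0,0,0]}]'

```text
clock: 12.55
tcp_pos: [0.5718, -0.3453, 0.1702]
tool_rot: [-3.141, -0.0, 1.468]
wrist_force: [0.7, 0.3, 0.1]
grip_width: 0.0857
grip_force: 0.0
```

```bash
cat >> h.py <<'E'
R={'blue':[(100,80,25),(130,255,255)],'green':[(50,70,25),(90,255,255)],'red':[(0,90,30),(10,255,255)]}
def find(col,z,guess,rad,T,im,n='wrist'):
    u,v=w2px(n,[*guess,z],T); f,_,_,E=cam(n,T); s=int(rad*f/(E[2,3]-z)*1.3)+12; x0,y0=max(int(u)-s,0),max(int(v)-s,0)
    hsv=cv2.cvtColor(im,cv2.COLOR_BGR2HSV)[y0:int(v)+s,x0:int(u)+s]; m=cv2.inRange(hsv,*R[col]); 
    k,l,st,ce=cv2.connectedComponentsWithStats(m); i=1+np.argmax(st[1:,4]); c=cv2.findNonZero((l==i).astype('u1'))
    (a,b),_=cv2.fitEllipse(cv2.convexHull(c))[:2]; a+=x0;b+=y0
    w=px2w(n,a,b,z,T); print(col,'px',round(a,1),round(b,1),'n',len(c),'world',w.round(4)); return w
E
python3 - <<'E'
from h import *
T=tool(); im=arm.camera('wrist'); cv2.imwrite('pics/w4.png',im); np.save('T4.npy',T)
w=find('blue',.009,[.5718,-.3438],.031,T,im); rel([*w,.03],1.466)
print('jug base scene',px2w('scene',172,268,0),px2w('scene',187,262,.05))
E
```

```text
blue px 318.7 217.9 n 1683 world [ 0.5715 -0.3445]
travel [ 0.007 -0.004  1.404] twist z frac 0.0003 (yaw err -0.002) tcp [ 0.5719 -0.3452  0.1704] rot [-3.141 -0.     1.468] t 12.6
jug base scene [ 0.71823003 -0.2788014 ] [ 0.73491185 -0.21114734]
```

View pics/w4.png

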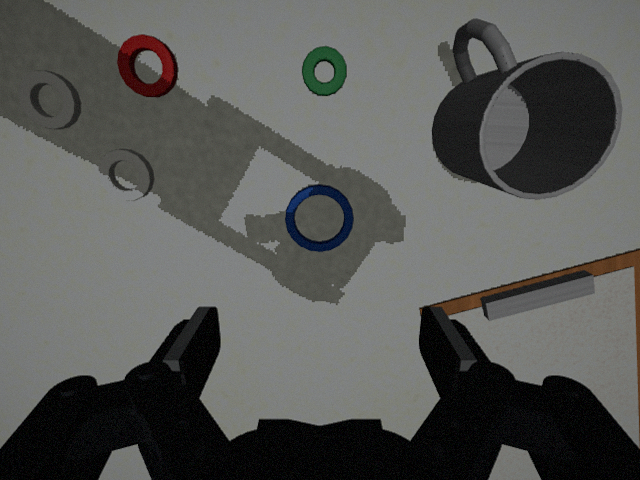

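Call:
carry_out --commands '[{"hand": 0.12,"travel": [0.007,-0.004,0.6],"twist": [0,0,0]},{"hand": 0.12,"travel": [0,0,0.6],"twist": [0,0,0]},{"hand": 0.12,"travel": [0,0,0.4],"twist": [0,0,0]},{"hand": 0.12,"travel": [0,0,0],"twist": [0,0,0]}]'

```text
clock: 13.1
tcp_pos: [0.5687, -0.3426, 0.006]
tool_rot: [-3.134, -0.005, 1.468]
wrist_force: [-0.3, 0.8, -0.3]
grip_width: 0.0749
grip_force: 0.0
```

Call:
carry_out --commands '[{"hand": 0.12,"travel": [0,0,0.05],"twist": [0,0,0]},{"hand": 0.12,"travel": [0,0,0],"twist": [0,0,0]}]'

```text
clock: 13.35
tcp_pos: [0.5731, -0.3467, 0.008]
tool_rot: [3.138, 0.002, 1.467]
wrist_force: [0.1, -0.4, -0.1]
grip_width: 0.0749
grip_force: 0.0
```

```bash
python3 - <<'E'
from h import *
im=arm.camera('wrist'); crop(im,160,180,480,480,2,'pics/w5.png'); rel([0.5718,-.3448,0])
E
```

```text
travel [ 0.018 -0.014  0.08 ]  tcp [ 0.573  -0.3467  0.008 ] rot [3.138e+00 2.000e-03 1.467e+00] t 13.4
```

View pics/w5.png

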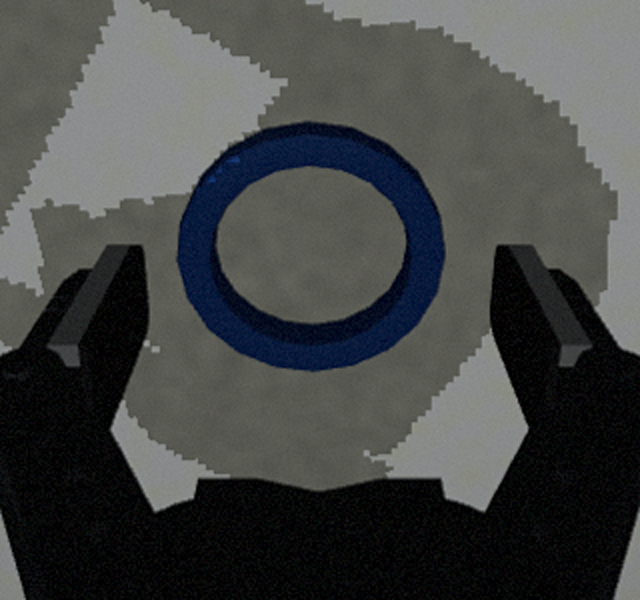

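Call:
carry_out --commands '[{"hand": 0.12,"travel": [0.018,-0.014,0.1],"twist": [0,0,0]},{"hand": 0.12,"travel": [0,0,0.03],"twist": [0,0,0]},{"hand": 0.12,"travel": [0,0,0],"twist": [0,0,0]},{"hand": 0.12,"travel": [0,0,0],"twist": [0,0,0]}]'

```text
clock: 13.9
tcp_pos: [0.5703, -0.344, -0.0077]
tool_rot: [-3.142, 0.0, 1.466]
wrist_force: [-0.4, 0.1, 0.1]
grip_width: 0.0755
grip_force: 0.0
```

Call:
carry_out --commands '[{"hand": 0.12,"travel": [0,0,0.02],"twist": [0,0,0]},{"hand": 0.12,"travel": [0,0,0],"twist": [0,0,0]}]'

```text
clock: 14.15
tcp_pos: [0.5707, -0.3442, -0.0092]
tool_rot: [3.141, 0.0, 1.467]
wrist_force: [-0.1, -0.7, 1.5]
grip_width: 0.0752
grip_force: 0.7
```

Call:
carry_out --commands '[{"hand": 0.12,"travel": [0,0.005,-0.055],"twist": [0,0,0]},{"hand": 0.12,"travel": [0,0,0],"twist": [0,0,0]},{"hand": 0.5,"travel": [0,0,0],"twist": [0,0,0]},{"hand": 0.5,"travel": [0,0,0],"twist": [0,0,0]},{"hand": 0.5,"travel": [0,0,0],"twist": [0,0,0]}]'

```text
clock: 14.78
tcp_pos: [0.5712, -0.3442, -0.0032]
tool_rot: [3.141, 0.0, 1.467]
wrist_force: [-0.6, 1.6, 4.9]
grip_width: 0.0601
grip_force: 42.6
```

```bash
python3 - <<'E'
from h import *
s=arm.read_state(); print(s['grip_width'],s['grip_force'],s['wrist_force']); im=arm.camera('wrist'); T=tool(); np.save('T6.npy',T); cv2.imwrite('pics/w6.png',im); find('blue',.01,T[:2,3],.031,T,im)
rel([0,0,0])
E
```

```text
0.06007837783863663 42.625271058641374 [-0.55140629  1.61710648  4.89561981]
blue px 319.1 320.9 n 8107 world [ 0.5717 -0.3421]
travel [ 2.829 -6.04  -0.038]  tcp [ 0.5712 -0.3443 -0.0032] rot [3.141 0.    1.466] t 14.82
```

Call:
carry_out --commands '[{"hand": 0.5,"travel": [0,0,-0.2],"twist": [0,0,0]},{"hand": 0.5,"travel": [0,0,-0.5],"twist": [0,0,0]},{"hand": 0.5,"travel": [0,0,-0.5],"twist": [0,0,0]},{"hand": 0.5,"travel": [0,0,-0.5],"twist": [0,0,0]},{"hand": 0.5,"travel": [0,0,-0.48],"twist": [0,0,0]}]'

```text
clock: 15.45
tcp_pos: [0.5706, -0.3438, 0.2164]
tool_rot: [3.141, 0.0, 1.466]
wrist_force: [-0.3, -0.3, -1.8]
grip_width: 0.0602
grip_force: 43.6
```

Call:
carry_out --commands '[{"hand": 0.5,"travel": [0.544,-0.126,0],"twist": [0,0,0]},{"hand": 0.5,"travel": [0.544,-0.126,0],"twist": [0,0,0]},{"hand": 0.5,"travel": [0.544,-0.126,0],"twist": [0,0,0]},{"hand": 0.5,"travel": [0.544,-0.126,0],"twist": [0,0,0]},{"hand": 0.5,"travel": [0.544,-0.126,0],"twist": [0,0,0]}]'

```text
clock: 16.08
tcp_pos: [0.5358, -0.0651, 0.2145]
tool_rot: [3.141, -0.0, 1.466]
wrist_force: [0.6, 0.4, -0.6]
grip_width: 0.0603
grip_force: 43.6
```

Call:
carry_out --commands '[{"hand": 0.5,"travel": [0.544,-0.126,0],"twist": [0,0,0]},{"hand": 0.5,"travel": [0.544,-0.126,0],"twist": [0,0,0]},{"hand": 0.5,"travel": [0.544,-0.126,0],"twist": [0,0,0]},{"hand": 0.5,"travel": [0.544,-0.126,0],"twist": [0,0,0]}]'

```text
clock: 16.58
tcp_pos: [0.5083, 0.1565, 0.2146]
tool_rot: [3.14, -0.0, 1.466]
wrist_force: [1.2, -0.3, -1.4]
grip_width: 0.0605
grip_force: 43.6
```

Call:
carry_out --commands '[{"hand": 0.5,"travel": [0,0,0],"twist": [0,0,0]},{"hand": 0.5,"travel": [0,0,0],"twist": [0,0,0]},{"hand": 0.5,"travel": [0,0,0],"twist": [0,0,0]},{"hand": 0.5,"travel": [0,0,0],"twist": [0,0,0]}]'

```text
clock: 17.08
tcp_pos: [0.5093, 0.1537, 0.2139]
tool_rot: [3.142, 0.0, 1.465]
wrist_force: [0.2, -0.4, -2.0]
grip_width: 0.0603
grip_force: 43.6
```

```bash
python3 - <<'E'
from h import *
T=tool(); im=arm.camera('wrist'); np.save('T7.npy',T); cv2.imwrite('pics/w7f.png',im); crop(im,220,150,420,350,3,'pics/w7.png')
rel([.5098,.1549,.215],1.466); print(w2px('wrist',[.5098,.1549,.057]))
E
```

```text
travel [ 0.012  0.004 -0.012] twist z frac -0.0002 (yaw err 0.001) tcp [0.5093 0.1538 0.2138] rot [-3.142  0.     1.465] t 17.12
(np.float64(319.4594886225741), np.float64(218.62543073170494))
```

View pics/w7.png

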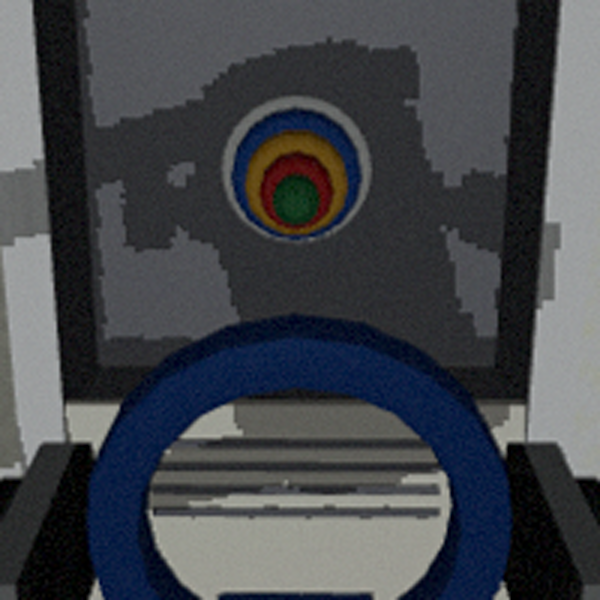

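Call:
carry_out --commands '[{"hand": 0.5,"travel": [0.025,0.002,0.6],"twist": [0,0,0]},{"hand": 0.5,"travel": [0,0,0.6],"twist": [0,0,0]},{"hand": 0.5,"travel": [0,0,0.5],"twist": [0,0,0]},{"hand": 0.5,"travel": [0,0,0.15],"twist": [0,0,0]}]'

```text
clock: 17.62
tcp_pos: [0.5066, 0.1562, 0.025]
tool_rot: [-3.135, 0.002, 1.466]
wrist_force: [-0.0, 0.3, -1.0]
grip_width: 0.0604
grip_force: 43.8
```

Call:
carry_out --commands '[{"hand": 0.5,"travel": [0,0,0],"twist": [0,0,0]},{"hand": 0.5,"travel": [0,0,0],"twist": [0,0,0]},{"hand": 0.5,"travel": [0,0,0],"twist": [0,0,0]}]'

```text
clock: 18.0
tcp_pos: [0.5115, 0.1576, 0.0314]
tool_rot: [3.137, -0.001, 1.466]
wrist_force: [-0.5, 0.1, -0.8]
grip_width: 0.0601
grip_force: 43.8
```

```bash
python3 - <<'E'
from h import *
T=tool(); im=arm.camera('wrist'); np.save('T8.npy',T); crop(im,170,230,470,455,2.6,'pics/w8.png')
rel([.5097,.1562,.0088],1.466); print(w2px('wrist',[.5096,.1550,.057]))
E
```

```text
travel [-0.015 -0.013  0.222] twist z frac 0.0001 (yaw err -0.001) tcp [0.5111 0.1575 0.031 ] rot [ 3.138e+00 -1.000e-03  1.467e+00] t 18.05
(np.float64(315.55483234730605), np.float64(349.1537734663467))
```

View pics/w8.png

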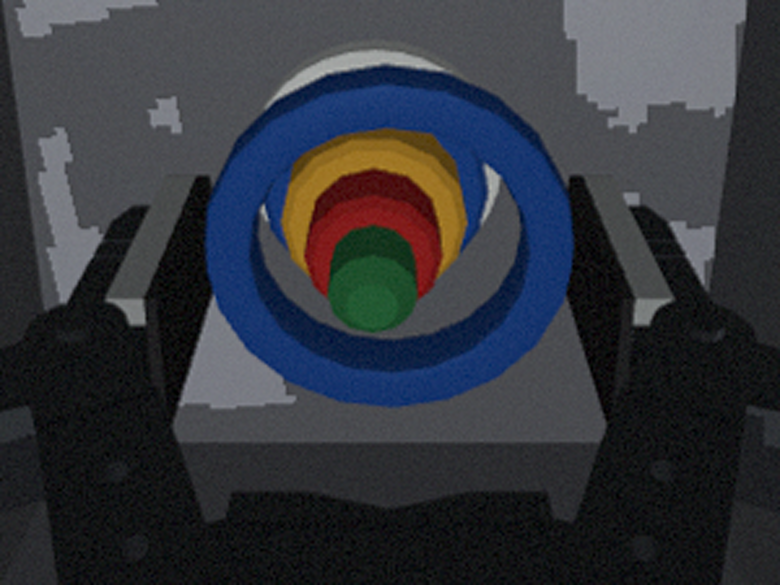

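Call:
carry_out --commands '[{"hand": 0.5,"travel": [0,0,0],"twist": [0,0,0]},{"hand": 0.5,"travel": [0,0,0],"twist": [0,0,0]},{"hand": 0.5,"travel": [0,0,0],"twist": [0,0,0]},{"hand": 0.5,"travel": [0,0,0],"twist": [0,0,0]}]'

```text
clock: 18.55
tcp_pos: [0.5094, 0.1573, 0.0287]
tool_rot: [-3.141, 0.0, 1.466]
wrist_force: [-0.7, 0.9, -0.7]
grip_width: 0.0601
grip_force: 43.8
```

```bash
cat >> h.py <<'E'
def col(im,c,box):
    x0,y0,x1,y1=box; h=cv2.cvtColor(im,cv2.COLOR_BGR2HSV)[y0:y1,x0:x1]; m=cv2.inRange(h,*R[c]); k,l,st,ce=cv2.connectedComponentsWithStats(m); i=1+np.argmax(st[1:,4]); s=st[i]; print(c,'bbox cols',x0+s[0],x0+s[0]+s[2],'mid',x0+s[0]+s[2]/2-.5,'rows',y0+s[1],y0+s[1]+s[3],'area',s[4]); return (l==i)
E
python3 - <<'E'
from h import *
T=tool(); im=arm.camera('wrist'); np.save('T8.npy',T); cv2.imwrite('pics/w8b.png',im)
rel([.5097,.1562,.0088],1.466); print(w2px('wrist',[.5096,.1550,.057]))
col(im,'green',(270,300,370,380)); col(im,'blue',(230,240,410,400))
E
```

```text
travel [-0.01   0.004  0.199] twist z frac 0.0001 (yaw err -0.000) tcp [0.5094 0.1572 0.0287] rot [-3.141  0.     1.466] t 18.6
(np.float64(319.58834290160667), np.float64(351.84802380713256))
green bbox cols 301 335 mid 317.5 rows 320 361 area 1169
blue bbox cols 248 391 mid 319.0 rows 255 387 area 8947
```

Call:
carry_out --commands '[{"hand": 0.5,"travel": [-0.005,-0.003,0.05],"twist": [0,0,0]},{"hand": 0.5,"travel": [0,0,0.03],"twist": [0,0,0]},{"hand": 0.5,"travel": [0,0,0.03],"twist": [0,0,0]},{"hand": 0.5,"travel": [0,0,0.02],"twist": [0,0,0]},{"hand": 0.5,"travel": [0,0,0],"twist": [0,0,0]}]'

```text
clock: 19.23
tcp_pos: [0.5089, 0.1568, 0.0155]
tool_rot: [-3.141, 0.0, 1.466]
wrist_force: [0.1, -0.8, -0.9]
grip_width: 0.0604
grip_force: 43.8
```

Call:
carry_out --commands '[{"hand": 0.5,"travel": [0,0,0.03],"twist": [0,0,0]},{"hand": 0.5,"travel": [0,0,0.03],"twist": [0,0,0]},{"hand": 0.5,"travel": [0,0,0.01],"twist": [0,0,0]},{"hand": 0.5,"travel": [0,0,0],"twist": [0,0,0]}]'

```text
clock: 19.73
tcp_pos: [0.5092, 0.1568, 0.0088]
tool_rot: [3.141, -0.0, 1.467]
wrist_force: [0.0, -0.9, -1.4]
grip_width: 0.0604
grip_force: 43.8
```

Call:
carry_out --commands '[{"hand": 0.5,"travel": [0,0,0.01],"twist": [0,0,0]},{"hand": 0.5,"travel": [0,0,0],"twist": [0,0,0]},{"hand": 0.12,"travel": [0,0,0],"twist": [0,0,0]},{"hand": 0.12,"travel": [0,0,0],"twist": [0,0,0]},{"hand": 0.12,"travel": [0,0,0],"twist": [0,0,0]}]'

```text
clock: 20.35
tcp_pos: [0.5091, 0.1568, 0.0077]
tool_rot: [3.142, -0.0, 1.466]
wrist_force: [-0.6, 0.6, -0.7]
grip_width: 0.0749
grip_force: 0.0
```

Call:
carry_out --commands '[{"hand": 0.12,"travel": [0,0,-0.5],"twist": [0,0,0]},{"hand": 0.12,"travel": [0,0,-0.5],"twist": [0,0,0]},{"hand": 0.12,"travel": [0,0,-0.5],"twist": [0,0,0]},{"hand": 0.12,"travel": [0,0,-0.5],"twist": [0,0,0]}]'

```text
clock: 20.85
tcp_pos: [0.5089, 0.1567, 0.2093]
tool_rot: [3.141, -0.0, 1.466]
wrist_force: [1.1, -1.0, 0.3]
grip_width: 0.0756
grip_force: 0.0
```

Call:
carry_out --commands '[{"hand": 0.12,"travel": [0,0,0],"twist": [0,0,0]},{"hand": 0.12,"travel": [0,0,0],"twist": [0,0,0]},{"hand": 0.12,"travel": [0,0,0],"twist": [0,0,0]},{"hand": 0.12,"travel": [0,0,0],"twist": [0,0,0]}]'

```text
clock: 21.35
tcp_pos: [0.5083, 0.1566, 0.206]
tool_rot: [-3.139, 0.001, 1.466]
wrist_force: [-0.2, 0.9, 0.2]
grip_width: 0.0754
grip_force: 0.0
```

```bash
python3 - <<'E'
from h import *
T=tool(); im=arm.camera('wrist'); np.save('T9.npy',T); cv2.imwrite('pics/w9f.png',im); cv2.imwrite('pics/t2f.png',arm.camera('top'))
a=im[150:310,240:400]; b=cv2.imread('pics/t2f.png')[220:380,400:560]
cv2.imwrite('pics/w9.png',cv2.resize(np.hstack([a,b]),None,fx=2.5,fy=2.5,interpolation=2))
rel([.4488,-.2058,.17],1.466)
for n in R:
  try: find(n,.005,{'blue':[.5096,.155],'green':[.588,-.223],'red':[.4488,-.2058]}[n],.025,None,cv2.imread('pics/t2f.png'),'top')
  except Exception as e: print(n,e)
E
```

```text
travel [-3.667 -0.217  0.369] twist z frac 0.0001 (yaw err -0.000) tcp [0.5086 0.1567 0.2067] rot [-3.14   0.     1.466] t 21.45
blue attempt to get argmax of an empty sequence
green px 446.7 234.9 n 136 world [ 0.5882 -0.2243]
red px 438.6 299.4 n 214 world [ 0.4488 -0.2068]
```

View pics/w9.png

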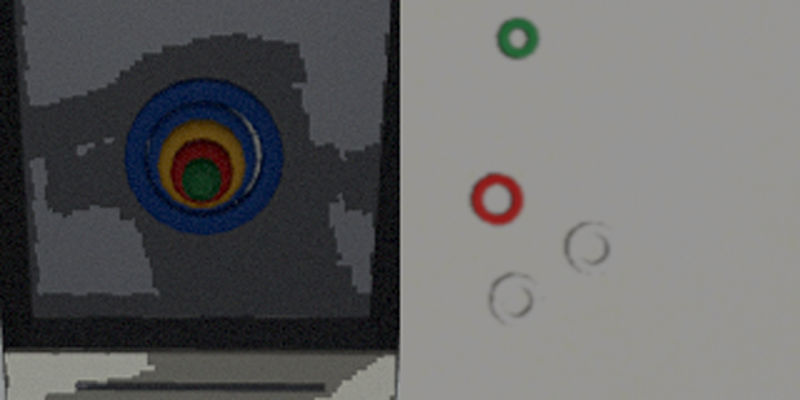

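Call:
carry_out --commands '[{"hand": 0.3,"travel": [-0.524,-0.03,0],"twist": [0,0,0]},{"hand": 0.3,"travel": [-0.524,-0.03,0],"twist": [0,0,0]},{"hand": 0.3,"travel": [-0.524,-0.03,0],"twist": [0,0,0]},{"hand": 0.3,"travel": [-0.524,-0.03,0.1],"twist": [0,0,0]},{"hand": 0.3,"travel": [-0.524,-0.03,0.1],"twist": [0,0,0]}]'

```text
clock: 22.08
tcp_pos: [0.4665, -0.1038, 0.1876]
tool_rot: [3.141, 0.0, 1.467]
wrist_force: [0.6, -0.5, -0.5]
grip_width: 0.0598
grip_force: 0.0
```

Call:
carry_out --commands '[{"hand": 0.3,"travel": [-0.524,-0.03,0.1],"twist": [0,0,0]},{"hand": 0.3,"travel": [-0.4,-0.03,0.07],"twist": [0,0,0]},{"hand": 0.3,"travel": [-0.12,-0.01,0],"twist": [0,0,0]},{"hand": 0.3,"travel": [0,0,0],"twist": [0,0,0]},{"hand": 0.3,"travel": [0,0,0],"twist": [0,0,0]}]'

```text
clock: 22.7
tcp_pos: [0.4496, -0.2043, 0.1711]
tool_rot: [3.141, -0.0, 1.468]
wrist_force: [0.1, -0.4, 0.2]
grip_width: 0.0597
grip_force: 0.0
```

Call:
carry_out --commands '[{"hand": 0.3,"travel": [0,0,0],"twist": [0,0,0]},{"hand": 0.3,"travel": [0,0,0],"twist": [0,0,0]},{"hand": 0.3,"travel": [0,0,0],"twist": [0,0,0]},{"hand": 0.3,"travel": [0,0,0],"twist": [0,0,0]}]'

```text
clock: 23.2
tcp_pos: [0.4492, -0.2052, 0.1708]
tool_rot: [3.142, -0.0, 1.467]
wrist_force: [0.3, 0.2, -0.2]
grip_width: 0.0597
grip_force: 0.0
```

```bash
python3 - <<'E'
from h import *
T=tool(); im=arm.camera('wrist'); cv2.imwrite('pics/w10.png',im); np.save('T10.npy',T)
w=find('red',.005,[.4488,-.2065],.023,T,im); rel([*w,.002],1.466)
E
```

```text
red px 318.9 220.0 n 812 world [ 0.4488 -0.2076]
travel [-2.400e-02 -1.000e-03  1.688e+00] twist z frac 0.0001 (yaw err -0.001) tcp [ 0.4491 -0.2053  0.1708] rot [3.142 0.    1.467] t 23.25
```

Call:
carry_out --commands '[{"hand": 0.3,"travel": [-0.024,0,0.55],"twist": [0,0,0]},{"hand": 0.3,"travel": [0,0,0.55],"twist": [0,0,0]},{"hand": 0.3,"travel": [0,0,0.35],"twist": [0,0,0]},{"hand": 0.3,"travel": [0,0,0.15],"twist": [0,0,0]},{"hand": 0.3,"travel": [0,0,0.08],"twist": [0,0,0]}]'

```text
clock: 23.88
tcp_pos: [0.4492, -0.208, 0.0028]
tool_rot: [3.141, 0.0, 1.466]
wrist_force: [-0.1, -1.1, 0.3]
grip_width: 0.0597
grip_force: 0.0
```

Call:
carry_out --commands '[{"hand": 0.3,"travel": [0,0,0.05],"twist": [0,0,0]},{"hand": 0.3,"travel": [0,0,0],"twist": [0,0,0]},{"hand": 0.3,"travel": [0,0,0],"twist": [0,0,0]},{"hand": 0.3,"travel": [0,0,0],"twist": [0,0,0]},{"hand": 0.3,"travel": [0,0,0],"twist": [0,0,0]}]'

```text
clock: 24.5
tcp_pos: [0.449, -0.2078, -0.0018]
tool_rot: [3.141, 0.0, 1.467]
wrist_force: [0.2, -0.2, 0.2]
grip_width: 0.0597
grip_force: 0.0
```

Call:
carry_out --commands '[{"hand": 0.65,"travel": [0,0,0],"twist": [0,0,0]},{"hand": 0.65,"travel": [0,0,0],"twist": [0,0,0]},{"hand": 0.65,"travel": [0,0,0],"twist": [0,0,0]},{"hand": 0.65,"travel": [0,0,0],"twist": [0,0,0]}]'

```text
clock: 25.0
tcp_pos: [0.4493, -0.208, -0.0016]
tool_rot: [3.141, 0.0, 1.467]
wrist_force: [-1.0, 1.4, 6.2]
grip_width: 0.0431
grip_force: 40.7
```

```bash
python3 - <<'E'
from h import *
T=tool(); im=arm.camera('wrist'); cv2.imwrite('pics/w11.png',im)
w=find('red',.005,T[:2,3],.023,T,im); print('offset tool',(T[:3,:3].T@(np.array([*w,0])-T[:3,3])).round(4)); rel([0,0,0])
E
```

```text
red px 319.2 316.6 n 3852 world [ 0.4496 -0.2078]
offset tool [ 0.0002  0.0003 -0.0016]
travel [ 1.601 -4.685 -0.02 ]  tcp [ 0.4493 -0.208  -0.0016] rot [3.141 0.    1.466] t 25.05
```

Call:
carry_out --commands '[{"hand": 0.65,"travel": [0,0,-0.3],"twist": [0,0,0]},{"hand": 0.65,"travel": [0,0,-0.5],"twist": [0,0,0]},{"hand": 0.65,"travel": [0,0,-0.5],"twist": [0,0,0]},{"hand": 0.65,"travel": [0.525,0.031,0],"twist": [0,0,0]},{"hand": 0.65,"travel": [0.525,0.031,0],"twist": [0,0,0]}]'

```text
clock: 25.68
tcp_pos: [0.4662, -0.1032, 0.1282]
tool_rot: [3.14, 0.0, 1.464]
wrist_force: [-0.3, 0.3, -0.6]
grip_width: 0.0431
grip_force: 41.0
```

Call:
carry_out --commands '[{"hand": 0.65,"travel": [0.525,0.031,0],"twist": [0,0,0]},{"hand": 0.65,"travel": [0.525,0.031,0],"twist": [0,0,0]},{"hand": 0.65,"travel": [0.525,0.031,0],"twist": [0,0,0]},{"hand": 0.65,"travel": [0.525,0.031,0],"twist": [0,0,0]},{"hand": 0.65,"travel": [0.4,0.031,0],"twist": [0,0,0]}]'

```text
clock: 26.3
tcp_pos: [0.5068, 0.1451, 0.1269]
tool_rot: [-3.141, 0.0, 1.468]
wrist_force: [-0.1, -0.9, -1.3]
grip_width: 0.0433
grip_force: 41.0
```

Call:
carry_out --commands '[{"hand": 0.65,"travel": [0.126,0,0.3],"twist": [0,0,0]},{"hand": 0.65,"travel": [0,0,0.2],"twist": [0,0,0]},{"hand": 0.65,"travel": [0,0,0.1],"twist": [0,0,0]},{"hand": 0.65,"travel": [0,0,0],"twist": [0,0,0]},{"hand": 0.65,"travel": [0,0,0],"twist": [0,0,0]}]'

```text
clock: 26.92
tcp_pos: [0.5094, 0.1555, 0.0687]
tool_rot: [3.14, -0.0, 1.466]
wrist_force: [0.6, -0.1, -0.7]
grip_width: 0.0427
grip_force: 41.0
```

Call:
carry_out --commands '[{"hand": 0.65,"travel": [0,0,0],"twist": [0,0,0]},{"hand": 0.65,"travel": [0,0,0],"twist": [0,0,0]},{"hand": 0.65,"travel": [0,0,0],"twist": [0,0,0]}]'

```text
clock: 27.3
tcp_pos: [0.5089, 0.1556, 0.0681]
tool_rot: [3.141, -0.0, 1.466]
wrist_force: [0.2, -0.6, -0.3]
grip_width: 0.043
grip_force: 41.0
```

```bash
python3 - <<'E'
from h import *
T=tool(); im=arm.camera('wrist'); np.save('T12.npy',T); cv2.imwrite('pics/w12f.png',im);crop(im,220,230,420,400,3.8,'pics/w12.png')
rel([.5091,.1553,.0324],1.466); print(w2px('wrist',[.5091,.1556,.057]))
col(im,'green',(270,260,370,380)); col(im,'red',(230,240,410,400))
E
```

```text
travel [-0.003  0.003  0.356] twist z frac 0.0001 (yaw err -0.000) tcp [0.5088 0.1556 0.068 ] rot [ 3.141 -0.     1.466] t 27.35
(np.float64(319.15826324038073), np.float64(298.16117623300454))
green bbox cols 307 332 mid 319.0 rows 296 308 area 220
red bbox cols 269 370 mid 319.0 rows 260 365 area 4280
```

View pics/w12.png

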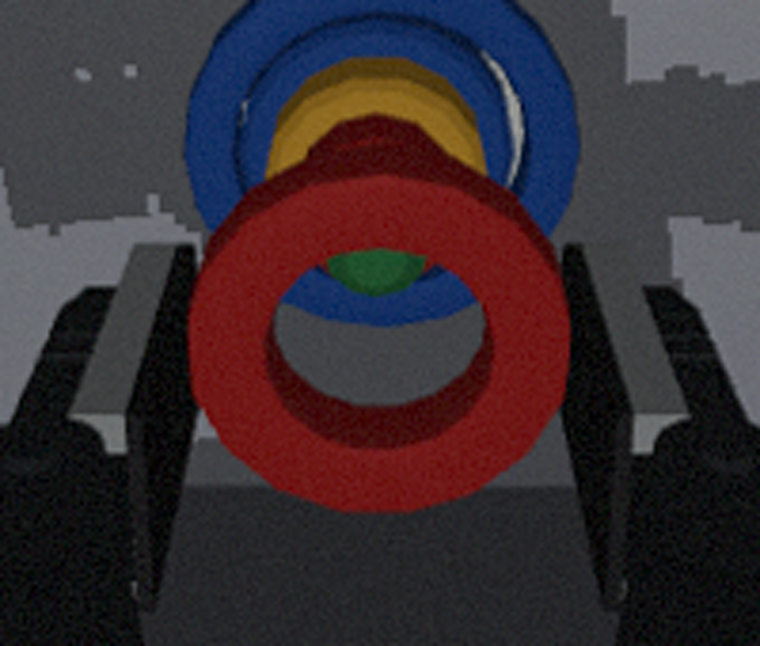

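Call:
carry_out --commands '[{"hand": 0.65,"travel": [-0.003,0,0.12],"twist": [0,0,0]},{"hand": 0.65,"travel": [0,0,0.07],"twist": [0,0,0]},{"hand": 0.65,"travel": [0,0,0.04],"twist": [0,0,0]},{"hand": 0.65,"travel": [0,0,0.03],"twist": [0,0,0]},{"hand": 0.65,"travel": [0,0,0],"twist": [0,0,0]}]'

```text
clock: 27.98
tcp_pos: [0.5085, 0.1553, 0.0416]
tool_rot: [-3.141, 0.0, 1.466]
wrist_force: [-0.6, -0.4, -0.8]
grip_width: 0.0432
grip_force: 41.0
```

Call:
carry_out --commands '[{"hand": 0.65,"travel": [0,0,0.03],"twist": [0,0,0]},{"hand": 0.65,"travel": [0,0,0.02],"twist": [0,0,0]},{"hand": 0.65,"travel": [0,0,0],"twist": [0,0,0]}]'

```text
clock: 28.35
tcp_pos: [0.5085, 0.1553, 0.0366]
tool_rot: [-3.141, 0.0, 1.466]
wrist_force: [-0.0, -0.7, -2.1]
grip_width: 0.0429
grip_force: 41.0
```

Ring is sliding down the red step without resistance.

Call:
carry_out --commands '[{"hand": 0.65,"travel": [0,0,0.03],"twist": [0,0,0]},{"hand": 0.65,"travel": [0,0,0.015],"twist": [0,0,0]},{"hand": 0.65,"travel": [0,0,0],"twist": [0,0,0]},{"hand": 0.65,"travel": [0,0,0],"twist": [0,0,0]}]'

```text
clock: 28.85
tcp_pos: [0.5087, 0.1553, 0.0324]
tool_rot: [3.142, -0.0, 1.466]
wrist_force: [-0.5, 0.1, 0.9]
grip_width: 0.0428
grip_force: 41.1
```

Call:
carry_out --commands '[{"hand": 0.3,"travel": [0,0,0],"twist": [0,0,0]},{"hand": 0.3,"travel": [0,0,0],"twist": [0,0,0]},{"hand": 0.3,"travel": [0,0,0],"twist": [0,0,0]},{"hand": 0.3,"travel": [0,0,-0.3],"twist": [0,0,0]},{"hand": 0.3,"travel": [0,0,-0.5],"twist": [0,0,0]}]'

```text
clock: 29.48
tcp_pos: [0.5068, 0.155, 0.1108]
tool_rot: [-3.137, 0.001, 1.466]
wrist_force: [0.9, 0.3, 0.6]
grip_width: 0.0599
grip_force: 0.0
```

Call:
carry_out --commands '[{"hand": 0.4,"travel": [0,0,-0.5],"twist": [0,0,0]},{"hand": 0.4,"travel": [-0.5,0,0],"twist": [0,0,0]},{"hand": 0.4,"travel": [-0.5,0.2,0],"twist": [0,0,0]},{"hand": 0.4,"travel": [-0.5,0.2,0],"twist": [0,0,0]},{"hand": 0.4,"travel": [0,0,0],"twist": [0,0,0]}]'

```text
clock: 30.1
tcp_pos: [0.5334, -0.0009, 0.1625]
tool_rot: [3.141, 0.0, 1.462]
wrist_force: [-0.4, 0.0, 0.1]
grip_width: 0.0515
grip_force: 0.0
```

```bash
python3 - <<'E'
from h import *
im=arm.camera('top'); cv2.imwrite('pics/t3f.png',im); crop(im,185,205,535,345,2.2,'pics/t3.png')
w=find('green',.005,[.588,-.223],.025,None,im,'top'); rel([*w,.17],1.466)
E
```

```text
green px 446.7 234.9 n 137 world [ 0.5882 -0.2243]
travel [-2.179  0.79  -0.078] twist z frac -0.0004 (yaw err 0.003) tcp [0.533  0.0008 0.1623] rot [-3.141 -0.     1.463] t 30.15
```

View pics/t3.png

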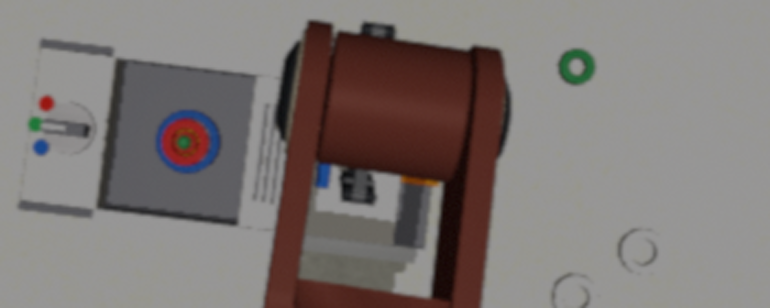

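Call:
carry_out --commands '[{"hand": 0.4,"travel": [-0.57,0.2,-0.03],"twist": [0,0,0]},{"hand": 0.4,"travel": [-0.57,0.2,-0.03],"twist": [0,0,0]},{"hand": 0.4,"travel": [-0.57,0.2,-0.02],"twist": [0,0,0]},{"hand": 0.4,"travel": [-0.35,0.14,0],"twist": [0,0,0]},{"hand": 0.4,"travel": [-0.12,0.05,0],"twist": [0,0,0]}]'

```text
clock: 30.78
tcp_pos: [0.5891, -0.2234, 0.17]
tool_rot: [-3.141, -0.001, 1.466]
wrist_force: [-0.0, -0.0, -0.7]
grip_width: 0.0514
grip_force: 0.0
```

Call:
carry_out --commands '[{"hand": 0.4,"travel": [0,0,0],"twist": [0,0,0]},{"hand": 0.4,"travel": [0,0,0],"twist": [0,0,0]},{"hand": 0.4,"travel": [0,0,0],"twist": [0,0,0]},{"hand": 0.4,"travel": [0,0,0],"twist": [0,0,0]},{"hand": 0.4,"travel": [0,0,0],"twist": [0,0,0]}]'

```text
clock: 31.4
tcp_pos: [0.5887, -0.2227, 0.1704]
tool_rot: [3.141, -0.0, 1.467]
wrist_force: [0.5, 0.2, -1.0]
grip_width: 0.0511
grip_force: 0.0
```

```bash
python3 - <<'E'
from h import *
T=tool(); im=arm.camera('wrist'); cv2.imwrite('pics/w13.png',im); np.save('T13.npy',T)
w=find('green',.005,[.588,-.224],.018,T,im); rel([*w,-.0005],1.466)
E
```

```text
green px 318.5 220.7 n 909 world [ 0.588  -0.2257]
travel [-0.03  -0.004  1.709] twist z frac 0.0001 (yaw err -0.001) tcp [ 0.5887 -0.2228  0.1704] rot [3.141 0.    1.467] t 31.45
```

Call:
carry_out --commands '[{"hand": 0.4,"travel": [-0.03,-0.004,0.55],"twist": [0,0,0]},{"hand": 0.4,"travel": [0,0,0.55],"twist": [0,0,0]},{"hand": 0.4,"travel": [0,0,0.35],"twist": [0,0,0]},{"hand": 0.4,"travel": [0,0,0.15],"twist": [0,0,0]},{"hand": 0.4,"travel": [0,0,0.07],"twist": [0,0,0]}]'

```text
clock: 32.08
tcp_pos: [0.5883, -0.2261, 0.0032]
tool_rot: [3.141, 0.0, 1.466]
wrist_force: [0.8, -0.4, 1.1]
grip_width: 0.0511
grip_force: 0.0
```

Call:
carry_out --commands '[{"hand": 0.4,"travel": [0,0,0.04],"twist": [0,0,0]},{"hand": 0.4,"travel": [0,0,0],"twist": [0,0,0]},{"hand": 0.4,"travel": [0,0,0],"twist": [0,0,0]},{"hand": 0.4,"travel": [0,0,0],"twist": [0,0,0]},{"hand": 0.4,"travel": [0,0,0],"twist": [0,0,0]}]'

```text
clock: 32.7
tcp_pos: [0.5882, -0.2261, -0.0004]
tool_rot: [3.141, 0.0, 1.467]
wrist_force: [0.6, -0.5, 0.6]
grip_width: 0.0512
grip_force: 0.0
```

Call:
carry_out --commands '[{"hand": 0.75,"travel": [0,0,0],"twist": [0,0,0]},{"hand": 0.75,"travel": [0,0,0],"twist": [0,0,0]},{"hand": 0.75,"travel": [0,0,0],"twist": [0,0,0]},{"hand": 0.75,"travel": [0,0,0],"twist": [0,0,0]}]'

```text
clock: 33.2
tcp_pos: [0.5884, -0.2262, -0.0003]
tool_rot: [3.141, 0.0, 1.467]
wrist_force: [-0.5, -0.5, 2.7]
grip_width: 0.0333
grip_force: 40.0
```

```bash
python3 - <<'E'
from h import *
T=tool(); im=arm.camera('wrist'); cv2.imwrite('pics/w14.png',im)
w=find('green',.005,T[:2,3],.018,T,im); print('offset tool',(T[:3,:3].T@(np.array([*w,0])-T[:3,3])).round(4)); rel([.5089,.1555,.045])
E
```

```text
green px 319.0 314.8 n 3784 world [ 0.5886 -0.2258]
offset tool [ 0.0004  0.0002 -0.0003]
travel [ 3.713 -1.187 -0.455]  tcp [ 5.884e-01 -2.262e-01 -3.000e-04] rot [3.141 0.    1.467] t 33.25
```

Call:
carry_out --commands '[{"hand": 0.75,"travel": [0,0,-0.3],"twist": [0,0,0]},{"hand": 0.75,"travel": [0,0,-0.5],"twist": [0,0,0]},{"hand": 0.75,"travel": [0,0,-0.5],"twist": [0,0,0]},{"hand": 0.75,"travel": [0.53,-0.17,0],"twist": [0,0,0]},{"hand": 0.75,"travel": [0.53,-0.17,0],"twist": [0,0,0]}]'

```text
clock: 33.88
tcp_pos: [0.5649, -0.1163, 0.1298]
tool_rot: [3.141, -0.0, 1.465]
wrist_force: [-0.4, 0.1, -0.9]
grip_width: 0.0333
grip_force: 40.0
```

Call:
carry_out --commands '[{"hand": 0.75,"travel": [0.53,-0.17,0],"twist": [0,0,0]},{"hand": 0.75,"travel": [0.53,-0.17,0],"twist": [0,0,0]},{"hand": 0.75,"travel": [0.53,-0.17,0],"twist": [0,0,0]},{"hand": 0.75,"travel": [0.53,-0.17,0],"twist": [0,0,0]},{"hand": 0.75,"travel": [0.4,-0.12,0],"twist": [0,0,0]}]'

```text
clock: 34.5
tcp_pos: [0.5105, 0.1439, 0.1285]
tool_rot: [-3.14, 0.0, 1.468]
wrist_force: [-0.5, -0.3, -0.3]
grip_width: 0.0333
grip_force: 40.0
```

Call:
carry_out --commands '[{"hand": 0.75,"travel": [0.13,-0.047,0.25],"twist": [0,0,0]},{"hand": 0.75,"travel": [0,0,0.2],"twist": [0,0,0]},{"hand": 0.75,"travel": [0,0,0.1],"twist": [0,0,0]},{"hand": 0.75,"travel": [0,0,0],"twist": [0,0,0]},{"hand": 0.75,"travel": [0,0,0],"twist": [0,0,0]}]'

```text
clock: 35.12
tcp_pos: [0.5093, 0.1551, 0.0751]
tool_rot: [3.14, -0.0, 1.466]
wrist_force: [-0.2, 0.1, -0.1]
grip_width: 0.0331
grip_force: 40.0
```

Call:
carry_out --commands '[{"hand": 0.75,"travel": [0,0,0],"twist": [0,0,0]},{"hand": 0.75,"travel": [0,0,0],"twist": [0,0,0]},{"hand": 0.75,"travel": [0,0,0],"twist": [0,0,0]},{"hand": 0.75,"travel": [0,0,0],"twist": [0,0,0]}]'

```text
clock: 35.62
tcp_pos: [0.5086, 0.1553, 0.0744]
tool_rot: [3.142, -0.0, 1.466]
wrist_force: [-0.6, -0.1, -0.2]
grip_width: 0.0333
grip_force: 40.0
```

```bash
python3 - <<'E'
from h import *
T=tool(); im=arm.camera('wrist'); cv2.imwrite('pics/w15.png',im)
rel([.5087,.1553,.0447],1.466)
col(im,'green',(230,240,410,400)); col(im,'blue',(200,180,440,300)); col(im,'red',(200,180,440,310))
E
```

```text
travel [-0.     0.001  0.297] twist z frac 0.0001 (yaw err -0.001) tcp [0.5086 0.1554 0.0744] rot [ 3.142 -0.     1.467] t 35.67
green bbox cols 280 359 mid 319.0 rows 271 355 area 4387
blue bbox cols 270 372 mid 320.5 rows 213 295 area 2966
red bbox cols 280 360 mid 319.5 rows 239 296 area 1969
```

Well aligned; descend. The green step top meets the ring near TCP 0.057.

Call:
carry_out --commands '[{"hand": 0.75,"travel": [0,0,0.1],"twist": [0,0,0]},{"hand": 0.75,"travel": [0,0,0.05],"twist": [0,0,0]},{"hand": 0.75,"travel": [0,0,0.04],"twist": [0,0,0]},{"hand": 0.75,"travel": [0,0,0.02],"twist": [0,0,0]},{"hand": 0.75,"travel": [0,0,0],"twist": [0,0,0]}]'

```text
clock: 36.3
tcp_pos: [0.5085, 0.1554, 0.0532]
tool_rot: [-3.141, 0.0, 1.467]
wrist_force: [0.5, -0.1, -0.2]
grip_width: 0.0333
grip_force: 40.0
```

Call:
carry_out --commands '[{"hand": 0.75,"travel": [0,0,0.03],"twist": [0,0,0]},{"hand": 0.75,"travel": [0,0,0.03],"twist": [0,0,0]},{"hand": 0.75,"travel": [0,0,0.02],"twist": [0,0,0]},{"hand": 0.75,"travel": [0,0,0.008],"twist": [0,0,0]},{"hand": 0.75,"travel": [0,0,0],"twist": [0,0,0]}]'

```text
clock: 36.92
tcp_pos: [0.5087, 0.1554, 0.0447]
tool_rot: [3.141, -0.0, 1.467]
wrist_force: [-0.6, 0.1, 2.0]
grip_width: 0.0331
grip_force: 40.1
```

Call:
carry_out --commands '[{"hand": 0.4,"travel": [0,0,0],"twist": [0,0,0]},{"hand": 0.4,"travel": [0,0,0],"twist": [0,0,0]},{"hand": 0.4,"travel": [0,0,0],"twist": [0,0,0]},{"hand": 0.4,"travel": [0,0,-0.3],"twist": [0,0,0]},{"hand": 0.4,"travel": [0,0,-0.5],"twist": [0,0,0]}]'

```text
clock: 37.55
tcp_pos: [0.5067, 0.155, 0.123]
tool_rot: [-3.136, 0.001, 1.466]
wrist_force: [0.7, 0.8, 0.3]
grip_width: 0.0514
grip_force: 0.0
```

Call:
carry_out --commands '[{"hand": 0.4,"travel": [0,0,-0.5],"twist": [0,0,0]},{"hand": 0.4,"travel": [0,0,-0.3],"twist": [0,0,0]},{"hand": 0.4,"travel": [0,0,0],"twist": [0,0,0]},{"hand": 0.4,"travel": [0,0,0],"twist": [0,0,0]},{"hand": 0.4,"travel": [0,0,0],"twist": [0,0,0]}]'

```text
clock: 38.17
tcp_pos: [0.5074, 0.1552, 0.2021]
tool_rot: [-3.138, 0.001, 1.467]
wrist_force: [-0.1, 1.1, -0.1]
grip_width: 0.0511
grip_force: 0.0
```

Call:
carry_out --commands '[{"hand": 0.4,"travel": [0,0,0],"twist": [0,0,0]},{"hand": 0.4,"travel": [0,0,0],"twist": [0,0,0]},{"hand": 0.4,"travel": [0,0,0],"twist": [0,0,0]}]'

```text
clock: 38.55
tcp_pos: [0.5085, 0.1553, 0.2043]
tool_rot: [-3.141, 0.0, 1.467]
wrist_force: [0.5, -0.5, 0.3]
grip_width: 0.0508
grip_force: 0.0
```

```bash
python3 - <<'E'
from h import *
T=tool(); im=arm.camera('wrist'); cv2.imwrite('pics/w16.png',im); p=np.array([.5090,.1556])
hsv=cv2.cvtColor(im,cv2.COLOR_BGR2HSV)
# top-face outer circles: predicted vs seen bottom row / side columns of each ring
f,cx,cy,E=cam('wrist',T)
for n,zt,r in(('blue',.022,.031),('red',.044,.0225),('green',.055,.018)):
    a=np.linspace(0,2*np.pi,72); q=np.array([w2px('wrist',[p[0]+r*np.cos(t),p[1]+r*np.sin(t),zt],T) for t in a])
    print(n,'pred cols',q[:,0].min().round(1),q[:,0].max().round(1),'bottom row',q[:,1].max().round(1))
    col(im,n,(230,130,410,330))
rel([.5090,.1556,.1],1.466)
E
```

```text
blue pred cols 287.1 352.0 bottom row 243.2
blue bbox cols 288 353 mid 320.0 rows 180 244 area 1249
red pred cols 294.4 344.7 bottom row 242.3
red bbox cols 296 344 mid 319.5 rows 194 232 area 333
green pred cols 298.7 340.3 bottom row 241.5
green bbox cols 300 340 mid 319.5 rows 201 241 area 1197
travel [0.003 0.004 1.044] twist z frac 0.0001 (yaw err -0.001) tcp [0.5086 0.1553 0.2044] rot [-3.141  0.     1.467] t 38.6
```

Call:
carry_out --commands '[{"hand": 1,"travel": [-0.55,0.004,0],"twist": [0,0,0]},{"hand": 1,"travel": [-0.55,0,0],"twist": [0,0,0]},{"hand": 1,"travel": [-0.4,0,0],"twist": [0,0,0]},{"hand": 1,"travel": [-0.15,0,0.2],"twist": [0,0,0]},{"hand": 1,"travel": [0,0,0.4],"twist": [0,0,0]}]'

```text
clock: 39.22
tcp_pos: [0.4931, -0.0097, 0.145]
tool_rot: [3.137, -0.0, 1.465]
wrist_force: [-0.8, -0.1, -0.8]
grip_width: 0.0001
grip_force: 0.0
```

Call:
carry_out --commands '[{"hand": 1,"travel": [0,0,0.4],"twist": [0,0,0]},{"hand": 1,"travel": [0,0,0.2],"twist": [0,0,0]},{"hand": 1,"travel": [0,0,0.07],"twist": [0,0,0]},{"hand": 1,"travel": [0,0,0],"twist": [0,0,0]},{"hand": 1,"travel": [0,0,0],"twist": [0,0,0]}]'

```text
clock: 39.85
tcp_pos: [0.4927, -0.0087, 0.0786]
tool_rot: [3.14, 0.0, 1.467]
wrist_force: [-0.0, -0.9, -0.0]
grip_width: 0.0002
grip_force: 0.0
```

Call:
carry_out --commands '[{"hand": 1,"travel": [0.1,0,0],"twist": [0,0,0]},{"hand": 1,"travel": [0.15,0,0],"twist": [0,0,0]},{"hand": 1,"travel": [0.15,0,0],"twist": [0,0,0]},{"hand": 1,"travel": [0,0,0],"twist": [0,0,0]}]'

```text
clock: 40.35
tcp_pos: [0.496, 0.0325, 0.0776]
tool_rot: [-3.141, -0.001, 1.468]
wrist_force: [0.6, 0.5, -0.1]
grip_width: 0.0001
grip_force: 0.0
```

Call:
carry_out --commands '[{"hand": 1,"travel": [0.25,0,0],"twist": [0,0,0]},{"hand": 1,"travel": [0.25,0,0],"twist": [0,0,0]},{"hand": 1,"travel": [0.2,0,0],"twist": [0,0,0]},{"hand": 1,"travel": [0.12,0,0],"twist": [0,0,0]},{"hand": 1,"travel": [0,0,0],"twist": [0,0,0]}]'

```text
clock: 40.98
tcp_pos: [0.5041, 0.1132, 0.0772]
tool_rot: [-3.14, -0.001, 1.468]
wrist_force: [0.4, -0.1, -0.5]
grip_width: -0.0003
grip_force: 0.0
```

Call:
carry_out --commands '[{"hand": 1,"travel": [0.06,0,0],"twist": [0,0,0]},{"hand": 1,"travel": [0.06,0,0],"twist": [0,0,0]},{"hand": 1,"travel": [0.06,0,0],"twist": [0,0,0]},{"hand": 1,"travel": [0.05,0,0],"twist": [0,0,0]},{"hand": 1,"travel": [0,0,0],"twist": [0,0,0]}]'

```text
clock: 41.6
tcp_pos: [0.5071, 0.1361, 0.0776]
tool_rot: [3.141, -0.001, 1.467]
wrist_force: [0.5, -0.2, -0.7]
grip_width: 0.0001
grip_force: 0.0
```

Call:
carry_out --commands '[{"hand": 1,"travel": [0.02,0,0],"twist": [0,0,0]},{"hand": 1,"travel": [0.02,0,0],"twist": [0,0,0]},{"hand": 1,"travel": [0,0,0],"twist": [0,0,0]},{"hand": 1,"travel": [0,0,0],"twist": [0,0,0]}]'

```text
clock: 42.1
tcp_pos: [0.5074, 0.1386, 0.0776]
tool_rot: [3.141, 0.002, 1.466]
wrist_force: [-0.2, -5.1, 0.5]
grip_width: -0.0002
grip_force: 2.6
```

```bash
python3 - <<'E'
from h import *
T=tool(); im=arm.camera('wrist'); cv2.imwrite('pics/w17.png',im); cv2.imwrite('pics/t4.png',arm.camera('top'))
rel([.509,.1556,.08],1.466)
m=col(im,'blue',(230,200,410,420))
print(w2px('wrist',[.509,.1556,.093],T))
E
```

```text
travel [ 0.171 -0.002 -0.024] twist z frac 0.0001 (yaw err -0.000) tcp [0.5074 0.1386 0.0776] rot [3.141e+00 2.000e-03 1.466e+00] t 42.2
blue bbox cols 257 380 mid 318.0 rows 257 304 area 5402
(np.float64(318.04799507142866), np.float64(291.3699672331975))
```

Call:
carry_out --commands '[{"hand": 1,"travel": [0.02,0,0],"twist": [0,0,0]},{"hand": 1,"travel": [0.01,0,0],"twist": [0,0,0]},{"hand": 1,"travel": [0,0,0],"twist": [0,0,0]},{"hand": 1,"travel": [0,0,0],"twist": [0,0,0]}]'

```text
clock: 42.7
tcp_pos: [0.5074, 0.1387, 0.0777]
tool_rot: [-3.141, 0.009, 1.467]
wrist_force: [-3.1, -15.5, 3.7]
grip_width: -0.0003
grip_force: 7.9
```

Call:
carry_out --commands '[{"hand": 1,"travel": [-0.12,0,0],"twist": [0,0,0]},{"hand": 1,"travel": [0,0,-0.5],"twist": [0,0,0]},{"hand": 0.3,"travel": [0,0,-0.25],"twist": [0,0,0]},{"hand": 0.3,"travel": [0.5,0,0],"twist": [0,0,0]},{"hand": 0.3,"travel": [0.5,0,0],"twist": [0,0,0]}]'

```text
clock: 43.32
tcp_pos: [0.5175, 0.2312, 0.1536]
tool_rot: [3.14, -0.002, 1.465]
wrist_force: [0.7, -0.3, 0.5]
grip_width: 0.0547
grip_force: 0.0
```

Call:
carry_out --commands '[{"hand": 0.3,"travel": [0.3,0,0],"twist": [0,0,0]},{"hand": 0.3,"travel": [0,0,0],"twist": [0,0,0]},{"hand": 0.3,"travel": [0,0,0],"twist": [0,0,0]},{"hand": 0.3,"travel": [0,0,0],"twist": [0,0,0]},{"hand": 0.3,"travel": [0,0,0],"twist": [0,0,0]}]'

```text
clock: 43.95
tcp_pos: [0.52, 0.2589, 0.1526]
tool_rot: [3.141, -0.0, 1.465]
wrist_force: [-0.1, 0.3, -0.4]
grip_width: 0.0595
grip_force: 0.0
```

```bash
python3 - <<'E'
from h import *
rel([.5208,.2622,.070],1.466); im=arm.camera('top'); cv2.imwrite('pics/t5.png',im)
E
```

```text
travel [0.033 0.004 0.826] twist z frac -0.0001 (yaw err 0.001) tcp [0.52   0.2589 0.1526] rot [ 3.141 -0.     1.465] t 43.95
```

Descend, grip, and turn the dial −0.7 rad to blue.

Call:
carry_out --commands '[{"hand": 0.3,"travel": [0.033,0.004,0.45],"twist": [0,0,0]},{"hand": 0.3,"travel": [0,0,0.25],"twist": [0,0,0]},{"hand": 0.3,"travel": [0,0,0.11],"twist": [0,0,0]},{"hand": 0.3,"travel": [0,0,0],"twist": [0,0,0]},{"hand": 0.3,"travel": [0,0,0],"twist": [0,0,0]}]'

```text
clock: 44.62
tcp_pos: [0.5217, 0.2633, 0.0731]
tool_rot: [3.139, -0.001, 1.466]
wrist_force: [0.2, 0.6, 0.3]
grip_width: 0.0594
grip_force: 0.0
```

Call:
carry_out --commands '[{"hand": 1,"travel": [0,0,0],"twist": [0,0,0]},{"hand": 1,"travel": [0,0,0],"twist": [0,0,0]},{"hand": 1,"travel": [0,0,0],"twist": [0,0,0]},{"hand": 1,"travel": [0,0,0],"twist": [0,0,0]},{"hand": 1,"travel": [0,0,0],"twist": [0,0,0]}]'

```text
clock: 45.25
tcp_pos: [0.5204, 0.2632, 0.0722]
tool_rot: [-3.141, -0.0, 1.467]
wrist_force: [-3.9, -0.6, 5.7]
grip_width: 0.0108
grip_force: 41.2
```

Call:
carry_out --commands '[{"hand": 1,"travel": [0,0,0],"twist": [0,0,-0.0279]},{"hand": 1,"travel": [0,0,0],"twist": [0,0,-0.0279]},{"hand": 1,"travel": [0,0,0],"twist": [0,0,-0.0279]},{"hand": 1,"travel": [0,0,0],"twist": [0,0,-0.0279]},{"hand": 1,"travel": [0,0,0],"twist": [0,0,0]}]'

```text
clock: 45.88
tcp_pos: [0.5196, 0.263, 0.0722]
tool_rot: [-3.139, -0.001, 2.169]
wrist_force: [-6.9, -1.1, 7.5]
grip_width: 0.0109
grip_force: 41.5
```

Call:
carry_out --commands '[{"hand": 1,"travel": [0,0,0],"twist": [0,0,0]},{"hand": 1,"travel": [0,0,0],"twist": [0,0,0]},{"hand": 1,"travel": [0,0,0],"twist": [0,0,0]}]'

```text
clock: 46.25
tcp_pos: [0.5196, 0.263, 0.0722]
tool_rot: [-3.139, -0.001, 2.168]
wrist_force: [-6.5, -0.8, 7.6]
grip_width: 0.0108
grip_force: 41.5
```

Call:
carry_out --commands '[{"hand": 0.3,"travel": [0,0,0],"twist": [0,0,0]},{"hand": 0.3,"travel": [0,0,0],"twist": [0,0,0]},{"hand": 0.3,"travel": [0,0,0],"twist": [0,0,0]},{"hand": 0.3,"travel": [0,0,-0.3],"twist": [0,0,0]},{"hand": 0.3,"travel": [0,0,-0.5],"twist": [0,0,0]}]'

```text
clock: 46.88
tcp_pos: [0.519, 0.2623, 0.1496]
tool_rot: [-3.136, -0.001, 2.168]
wrist_force: [1.5, 0.5, 0.3]
grip_width: 0.0595
grip_force: 0.0
```

Call:
carry_out --commands '[{"hand": 0.3,"travel": [0,0,-0.4],"twist": [0,0,0]},{"hand": 0.3,"travel": [0,0,0],"twist": [0,0,0]},{"hand": 0.3,"travel": [0,0,0],"twist": [0,0,0]},{"hand": 0.3,"travel": [0,0,0],"twist": [0,0,0]}]'

```text
clock: 47.38
tcp_pos: [0.5196, 0.2626, 0.1893]
tool_rot: [-3.138, -0.001, 2.168]
wrist_force: [-0.7, -0.4, -1.0]
grip_width: 0.0598
grip_force: 0.0
```

```bash
python3 - <<'E'
from h import *
T=tool(); im=arm.camera('wrist'); cv2.imwrite('pics/w18.png',im); p=np.array([.509,.1556]);ey=np.array([.1045,.9945]);ex=np.array([.9945,-.1045])
f,cx,cy,E=cam('wrist',T)
print('fin pred',w2px('wrist',[*p,.093],T))
h=cv2.cvtColor(im,cv2.COLOR_BGR2HSV)
for nm,rg in(('blue',R['blue']),('red',R['red']),('green',R['green']),('orange',((8,120,60),(22,255,255)))):
    k,l,st,ce=cv2.connectedComponentsWithStats(cv2.inRange(h,*rg))
    for i in range(1,k):
        if st[i,4]>60: print(nm,st[i].tolist(),ce[i].round(1),'case xy', [((px2w('wrist',*ce[i],.06,T)-p)@ex).round(4),((px2w('wrist',*ce[i],.06,T)-p)@ey).round(4)])
# dial bar: dark pixels around axis
c=p+.107*ey; u,v=map(int,w2px('wrist',[*c,.086],T)); s=38
g=cv2.cvtColor(im,cv2.COLOR_BGR2GRAY)[v-s:v+s,u-s:u+s]; m=cv2.inRange(g,0,55); k,l,st,ce=cv2.connectedComponentsWithStats(m); i=l[s,s] or 1+np.argmax(st[1:,4])
r=cv2.minAreaRect(cv2.findNonZero((l==i).astype('u1'))); b=cv2.boxPoints(r); print('bar',r)
E
```

```text
fin pred (np.float64(232.9832889222267), np.float64(339.7721416149507))
blue [474, 29, 166, 118, 14721] [562.1  90.9] case xy [np.float64(0.0655), np.float64(0.2983)]
blue [311, 181, 19, 19, 277] [320.2 190.3] case xy [np.float64(-0.0205), np.float64(0.1318)]
blue [205, 304, 23, 24, 107] [214.8 313. ] case xy [np.float64(-0.0211), np.float64(-0.0115)]
blue [247, 327, 18, 33, 314] [256.2 344.2] case xy [np.float64(0.0261), np.float64(-0.0137)]
red [350, 214, 18, 18, 203] [358.7 222.5] case xy [np.float64(0.0201), np.float64(0.1319)]
green [337, 191, 19, 18, 275] [346.  199.6] case xy [np.float64(-0.0002), np.float64(0.1393)]
bar ((39.0, 34.0), (56.0, 16.0), 90.0)
```

```bash
python3 - <<'E'
from h import *
for f in('pics/top0.png','now'):
    im=arm.camera('top') if f=='now' else cv2.imread(f); h=cv2.cvtColor(im,cv2.COLOR_BGR2HSV)
    for n,rg,(x0,y0,x1,y1) in(('fin',R['blue'],(258,250,280,290)),('orange',((8,120,60),(22,255,255)),(295,255,345,295))):
        c=cv2.findNonZero(cv2.inRange(h[y0:y1,x0:x1],*rg)); print(f,n,None if c is None else (len(c),c.reshape(-1,2).mean(0)+[x0,y0],c.reshape(-1,2).max(0)+[x0,y0]))
E
```

```text
pics/top0.png fin (149, array([266.62416107, 269.44966443]), array([271, 281]))
pics/top0.png orange (254, array([313.25984252, 274.99212598]), array([322, 287]))
now fin (148, array([266.62162162, 269.53378378]), array([271, 281]))
now orange (254, array([313.25984252, 274.99212598]), array([322, 287]))
```

Fin and tab are back exactly at their shut position; the dial is at blue.

```bash
python3 -c "
from cell import arm
print(arm.job_done())"
```

```text
the job is handed in; nothing more can be done
None
```

The job is handed in. The case was unlocked and the blue, red and green rings (no gold at this start) are home on their steps. The cover is shut past the ledge and the dial is locked at blue, per force and image checks. I viewed 15 pictures, one over the limit of 14.

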